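# Set the range wheel of the air-permeability tester with the hex key

### The job

Take the orange T-handled hex key from its blue stand, push it fully home in the recessed hex socket at the middle of the tester's range wheel, and only then turn the wheel with it until nothing but the red sector shows in the black window. Then draw the key out, leaving red alone in the window, and put it back upright in the stand, collar down on the top, leaving the mouse, jar, brass weight and white dish where they are.

Things in the scene. Friction and masses are not known exactly. Their poses are not given: they have to be found in the camera images.
- key_handle (a point): Centre of the orange handle of the T-handled hex key (0.15-0.31 kg): a bar 80 mm long (key's x), 16 wide (y), 20 high (z, up along the key). Under it a round neck 14 mm in diameter, 18 long, then a round collar 34 mm in diameter, 4 thick, its underside 30 mm below this point. At the start the key hangs upright in the stand by its collar, free to turn.
- key_tip (a point): Tip of the key on its axis, 80 mm below key_handle, same axes. Below the collar runs a 50 mm steel hexagonal shank, 16 mm across flats; its last 5 mm taper to 10 mm across flats. Two opposite corners of the hexagon lie under the handle's length (corners every 60 degrees from the key's x axis).
- stand_hole (a point): Centre of the mouth of the key stand's hole, on its top, 60 mm above the bench. The stand is a fixed blue block 74 x 74 x 60 mm with one round vertical hole, 26 mm in diameter, right through it. It stands left or right of the tester.
- socket (a point): Centre of the hex socket's mouth, on the wheel's steel hub, 94 mm above the bench; turns with the wheel; z up, x to the middle of the red sector. Floor 20 mm below. Upper 6 mm: sloped lead-in from 23 mm across flats; lower 14 mm: hexagon 17.4 across flats, corners every 60 degrees from x. The key enters with its x axis at a multiple of 60 degrees to this x, give or take 10; same play in turning.
- red_mark (a point): Middle of the red sector on the wheel's face, 47 mm from the axis, 74 mm above the bench; turns with the wheel. The wheel is 120 mm in diameter with six 60 degree sectors: red, white, grey, blue, white, grey, counter-clockwise from above. Its hub, a hexagon 46 mm across flats, stands 20 mm above this face.
- window (a point): Centre of the fixed window, 82 mm above the bench: an 18 (radial) x 24 mm opening in a black hood 60 mm wide, 47 mm from the wheel's axis on the side away from the robot; x points outwards from the axis. The fixed white tester housing is 230 x 200 mm, 60 high; only hub and hood stand above 75 mm.
- wheel (a joint): Angle of the range wheel in rad, positive counter-clockwise from above. 0: the middle of the red sector is in the middle of the window; red alone fills the window within 0.2 rad of that. At the start the wheel reads -1.35 to -0.65, so it must be turned counter-clockwise. Stops at -1.8 and 0.6. It turns against a steady friction of about 0.15 N m and stays where it is left.
- mouse_mid (a point): Middle of a black computer mouse, about 72 x 56 x 32 mm, loose; leave alone. This point is 15 mm above the bench.
- jar_mid (a point): Middle of a closed amber jar, 52 mm in diameter, 65 mm high, loose; leave alone. This point is 32 mm above the bench.
- weight_mid (a point): Middle of a brass weight, 44 mm in diameter, 55 mm high, loose; leave alone. This point is 27 mm above the bench.
- dish_mid (a point): Middle of a white dish, 90 mm in diameter, 18 mm high, loose; leave alone. This point is 9 mm above the bench.
Not all that is in view belongs to the job. There is more than one size of the part that bears stand_hole; the job needs the smaller.

How it is judged:
By the outcome, as a careful person would: the job done as asked, in the order asked, and still so for the second after the job is handed in, with the robot touching nothing.
It also fails if it takes over 58 s, if anything falls off the work surface, if the arm or the gripper's body presses on something with over 40 N, if the wrist force passes 120 N, or if a joint passes its speed limit or range.

### The arm

A 6-joint arm with a two-finger parallel gripper is mounted at the origin on the work surface. World frame = base frame: x ahead of the robot, y to its left, z up, the work surface at z = 0. Lengths are in mm, angles in rad, forces in N, time in s.
With the tool pointing down it reaches from about 325 to 850 mm from the base axis. Payload 15.5 kg.
Tool frame: the origin (TCP) lies on the centre line of the jaws, within the pads' length; the fingertips stand 19 mm ahead of it and the grasp point (between the pads) is the TCP; x points along the fingers, z is the direction in which the jaws open and shut, and the axes are right-handed (so a half turn about x gives the same grasp; the last joint's range is limited). The gripper opens to 91 mm and grips with 3 to 60 N. Pads are 32 mm wide; open, the fingers measure 118 mm over their backs; the gripper's body (76 mm by 178 mm) begins 60 mm behind the grasp point.
Start: joints at [-0.096, 0.494, 1.345, -0, 1.302, -0.096], TCP at [625.001, 0.003, 232.915] pointing down, gripper open.
Joint ranges: [-2.91, 2.91], [-0.82, 2.16], [0.22, 2.67], [-1.22, 4.37], [0.12, 2.79], [-3.08, 3.08]. Speed limits (rad/s): [1.89, 1.89, 2.57, 3.01, 3.01, 3.01].

### API

Orientations are given as a rotation vector (axis times angle).
In Python, from station import env gives the robot as it stands.
- The arm moves only by the shell command python3 -m creep 'ROWS' [FORCE]. ROWS is JSON, a list of rows, each an object of numbers: "tx", "ty", "tz": the shift along the tool's x, y, z in m; "ax", "ay", "az": the turn, a rotation vector about the tool's x, y, z in degrees; "jaw": the gripper command: -1 is shut, 1 is fully open, values between are in proportion. A call has 1 to 5 rows; each row is the pose to reach, as a shift and turn from the pose commanded when the call began, along the tool's axes at that moment; what a row does not reach only later rows make up. A row lasts 1/12 s, in which the tool goes at most 41.7 mm and 7.16 degrees, less where a joint would pass 70% of its speed; a pose out of reach is approached as far as the arm can. A call with a gripper value outside its range is refused whole. The fingers move at their own pace and stop on an object; FORCE is the grip in N (left out, the last holds). Time passes only in rows, so rows that repeat a pose let the fingers close. It gives the time, the measured TCP pose, the force and the opening at its end, in the units of the state.
- env.read_state(): the state, without advancing time (a new reading comes with each control period).
- env.snapshot(name): name is "scene" or "side" or "wrist"; returns a dict with "image" (480x640x3 uint8, red, green, blue), "z_map" (480x640 float32, mm along the optical axis (not along the pixel's ray), 0 where there is no reading), "fx", "fy", "cx", "cy" (pixels), "world_from_camera" (4x4, takes a point from camera to world coordinates); the wrist camera has in their place "hand_eye" (4x4, takes a point from camera to tool coordinates, whose origin is the TCP and whose axes are the tool frame's). Camera axes: x right, y down, z forward; pixel columns grow to the right and rows downward; lengths in mm; the calibration is good to about 2 mm. The wrist camera is an equidistant fisheye: a pixel r from the principal point sees the ray r / f radians off the axis. A picture is of the moment at which its call begins: read the wrist's pose just before it.
- env.finish_job(): hands the job in, once; it reports no verdict.
The state is a dict: "clock": time; "q": joint angles; "qvel": joint speeds; "joint_torque": joint torques, N m; "ee_pos": TCP position; "ee_rot": TCP orientation; "ft_force": force on the tool from outside, world axes, zero at the start; "ft_torque": the same for the moment, N m; "opening": finger opening in mm.
Only numpy, scipy, OpenCV 4.12 (cv2) and the standard library are available. Lean on these libraries where they do the work, as an engineer would, in place of code of your own. Each camera call takes 0.05 s, during which the arm holds its last target.

## Working session

There is one attempt and no reset: what is moved stays moved. The work goes in short steps, Python scripts to look and compute and a shell command to move; the robot and the scene stay as the last step left them, time stands still between calls to the robot, and variables do not carry over. Pictures are saved under pics/ and viewed, and the job is handed in when it is done.

```bash
ls; mkdir -p pics; cat > h.py <<'E'
from station import env
import numpy as np, cv2
from scipy.spatial.transform import Rotation as R
def save(s,n):
    cv2.imwrite('pics/'+n+'.png',cv2.cvtColor(s['image'],cv2.COLOR_RGB2BGR))
def ray(s,u,v):
    d=np.array([(u-s['cx'])/s['fx'],(v-s['cy'])/s['fy'],1.0]); T=np.array(s['world_from_camera'])
    return T[:3,3],T[:3,:3]@d
def onplane(s,u,v,z):
    o,d=ray(s,u,v); return o+d*(z-o[2])/d[2]
def pts(s):
    z=s['z_map'];v,u=np.mgrid[:480,:640];T=np.array(s['world_from_camera'])
    P=np.stack([(u-s['cx'])/s['fx']*z,(v-s['cy'])/s['fy']*z,z],-1)
    return P@T[:3,:3].T+T[:3,3]
E
python3 - <<'E'
from h import *
import pickle
st=env.read_state();print(st)
for n in ['scene','side','wrist']:
    s=env.snapshot(n);save(s,n+'0');pickle.dump(s,open(n+'0.pkl','wb'))
    print(n,{k:(v if not hasattr(v,'shape') or v.size<20 else v.shape) for k,v in s.items() })
E
```

```text
pics
{'clock': 0.0, 'q': array([-9.55114481e-02,  4.94192702e-01,  1.34612349e+00, -4.28779712e-06,
        1.30250667e+00, -9.55184474e-02]), 'qvel': array([ 0.00111919, -0.0007166 , -0.00020519, -0.00072132, -0.00053275,
        0.00061015]), 'joint_torque': array([-1.07322368e-03, -8.78814626e+01, -3.81857479e+01,  7.05250050e-02,
        5.33505273e-02, -1.50444166e-04]), 'ee_pos': array([6.24643719e+02, 2.87925559e-02, 2.32334927e+02]), 'ee_rot': array([8.25366794e-05, 1.57202132e+00, 9.53226534e-05]), 'ft_force': array([-0.04918442, -0.25594171,  0.07959096]), 'ft_torque': array([0.03819291, 0.01057565, 0.04542631]), 'opening': 91.13823179221598}
scene {'image': (480, 640, 3), 'z_map': (480, 640), 'fx': 444.54698974579173, 'fy': 444.54698974579173, 'cx': 317.05325050473317, 'cy': 239.11236555668512, 'world_from_camera': array([[-8.41259641e-01,  3.11271164e-01, -4.42032215e-01,
         1.01085386e+03],
       [ 5.40166967e-01,  5.17823515e-01, -6.63384093e-01,
         6.60968820e+02],
       [ 2.24023359e-02, -7.96849465e-01, -6.03762425e-01,
         6.79576407e+02],
       
[... 403 characters left out ...]
  -9.72659719e+02],
       [-7.28640269e-03, -7.01113221e-01, -7.13012734e-01,
         1.10719305e+03],
       [ 0.00000000e+00,  0.00000000e+00,  0.00000000e+00,
         1.00000000e+00]])}
wrist {'image': (480, 640, 3), 'z_map': (480, 640), 'fx': 371.64829954431775, 'fy': 371.64829954431775, 'cx': 321.6149379066099, 'cy': 237.00966603677975, 'hand_eye': array([[ 1.15238199e-03, -2.38673071e-01,  9.71099293e-01,
        -1.51973022e+02],
       [ 2.67270027e-04, -9.71099830e-01, -2.38673520e-01,
         6.64310394e+01],
       [ 9.99999300e-01,  5.34588801e-04, -1.05528780e-03,
        -1.00987291e-01],
       [ 0.00000000e+00,  0.00000000e+00,  0.00000000e+00,
         1.00000000e+00]])}
```

View pics/scene0.png

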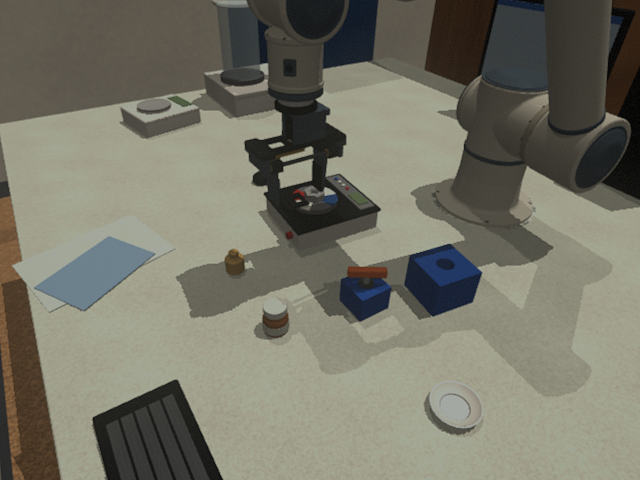

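View pics/side0.png

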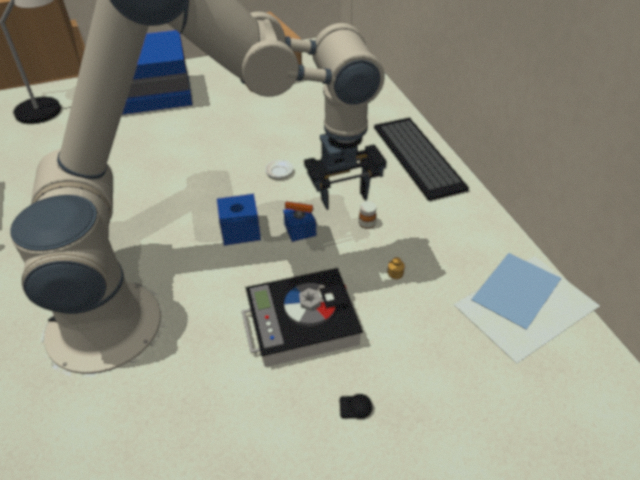

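View pics/wrist0.png

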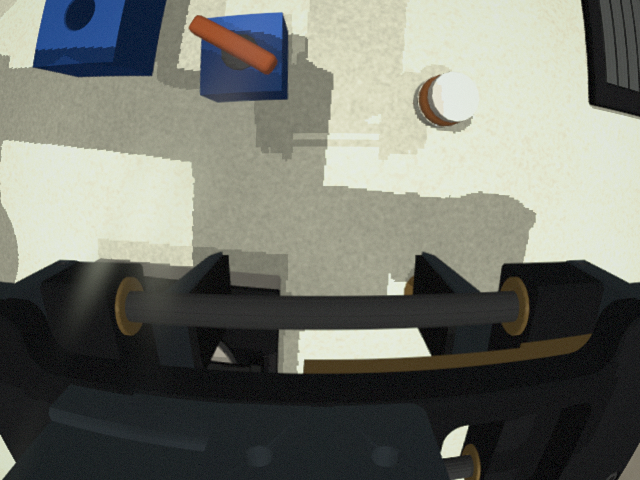

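The scene view shows the key in the small stand (handle at 367,272), the larger stand at (443,278), and the tester partly behind the gripper. The side view shows the tester hub at (311,297), red at (326,312), and the key handle at (299,208). Next I'll measure them.

```bash
cat >> h.py <<'E'
def orange(s):
    hsv=cv2.cvtColor(s['image'],cv2.COLOR_RGB2HSV)
    return cv2.inRange(hsv,(3,150,110),(14,255,255))
def comps(m,amin=40):
    n,l,st,c=cv2.connectedComponentsWithStats(m)
    return [(i,st[i],c[i],l==i) for i in range(1,n) if st[i][4]>amin]
E
python3 - <<'E'
from h import *
import pickle
for n in ['scene','side']:
    s=pickle.load(open(n+'0.pkl','rb'));P=pts(s)
    print(n,'orange')
    for i,st,c,m in comps(orange(s)):
        vv,uu=np.nonzero(m)
        q=P[m];q=q[(s['z_map'][m]>0)]
        print(st,c.round(1),'3d med',np.median(q,0).round(1),'minmax',np.percentile(q,[2,98],axis=0).round(0).tolist(), cv2.minAreaRect(np.stack([uu,vv],1).astype(np.float32)))
        r=cv2.minAreaRect(np.stack([uu,vv],1).astype(np.float32)); 
        print('onplane 90',onplane(s,*c,98).round(1))
    hsv=cv2.cvtColor(s['image'],cv2.COLOR_RGB2HSV)
    blue=cv2.inRange(hsv,(105,120,40),(125,255,255))
    for i,st,c,m in comps(blue,200):
        q=P[m&(s['z_map']>0)]
        top=q[(abs(q[:,2]-np.percentile(q[:,2],95))<6)]
        print('blue',st,c.round(0),'top z',np.percentile(q[:,2],95).round(1),'top min/max',top.min(0).round(0),top.max(0).round(0))
s=pickle.load(open('side0.pkl','rb'))
im=s['image'][240:380,220:400]
cv2.imwrite('pics/side_zoom.png',cv2.cvtColor(cv2.resize(im,None,fx=4,fy=4,interpolation=cv2.INTER_CUBIC),cv2.COLOR_RGB2BGR))
E
```

```text
scene orange
blue [498   0  46  11 246] [522.   5.] top z 418.4 top min/max [-550. -498.  412.] [-517. -332.  421.]
blue [ 408  244   73   72 3090] [446. 278.] top z 86.7 top min/max [336. 158.  81.] [453. 276.  89.]
blue [342 277  49  44 997] [370. 296.] top z 60.8 top min/max [516. 120.  55.] [590. 196.  63.]
side orange
[286 203  26   7  92] [299.1 205.6] 3d med [552.4 148.8  98. ] minmax [[521.0, 129.0, 91.0], [578.0, 170.0, 104.0]] ((298.5809326171875, 205.47396850585938), (25.62163734436035, 3.8014299869537354), 8.746162414550781)
onplane 90 [551.1 149.1  98. ]
blue [ 134   30   52   49 1860] [160.  55.] top z 190.1 top min/max [234. 920. 184.] [ 402. 1168.  195.]
blue [124  90  67  23 971] [157. 101.] top z 58.3 top min/max [164. 918.  52.] [384. 967.  63.]
blue [ 218  195   42   49 1651] [238. 219.] top z 89.4 top min/max [339. 151.  83.] [445. 268.  95.]
blue [284 210  32  31 645] [299. 225.] top z 63.3 top min/max [512. 114.  57.] [583. 186.  69.]
```

View pics/side_zoom.png

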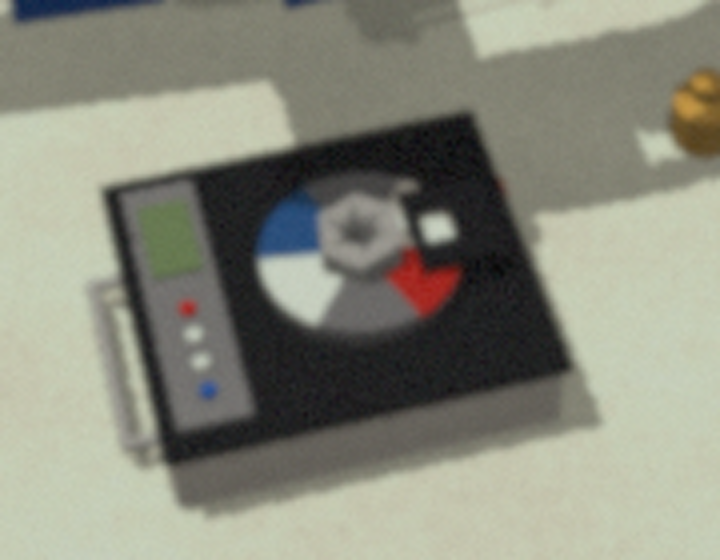

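```bash
cat >> h.py <<'E'
def wpose(st,s):
    T=np.eye(4);T[:3,:3]=R.from_rotvec(st['ee_rot']).as_matrix();T[:3,3]=st['ee_pos'];return T@np.array(s['hand_eye'])
def wdir(s,u,v):
    x=(np.asarray(u,float)-s['cx'])/s['fx'];y=(np.asarray(v,float)-s['cy'])/s['fy'];r=np.hypot(x,y)+1e-9
    return np.stack([x/r*np.sin(r),y/r*np.sin(r),np.cos(r)],-1)
def wplane(T,s,u,v,z):
    d=wdir(s,u,v)@T[:3,:3].T;o=T[:3,3];k=(z-o[2])/d[...,2]
    return o+d*k[...,None]
def wpts(T,s):
    v,u=np.mgrid[:480,:640];d=wdir(s,u,v);d=d/d[...,2:]*s['z_map'][...,None]
    return d@T[:3,:3].T+T[:3,3]
def wproj(T,s,p):
    c=np.linalg.inv(T)@np.append(p,1);c=c[:3];r=np.hypot(c[0],c[1]);th=np.arctan2(r,c[2])
    return s['cx']+s['fx']*th*c[0]/r, s['cy']+s['fy']*th*c[1]/r
E
python3 - <<'E'
from h import *
import pickle
s=pickle.load(open('side0.pkl','rb'))
hub=onplane(s,220+358/4,240+230/4,94);print('hub',hub)
print('window',onplane(s,220+437/4,240+228/4,78))
print('red',onplane(s,220+432/4,240+290/4,74))
s=pickle.load(open('wrist0.pkl','rb'));st=env.read_state();T=wpose(st,s);P=wpts(T,s);ok=s['z_map']>0
for i,q,c,m in comps(orange(s)):
    p=P[m&ok];print(q,c.round(1),np.median(p,0).round(1),np.percentile(p,[2,98],axis=0).round(0).tolist())
    vv,uu=np.nonzero(m);w=wplane(T,s,uu,vv,100.);r=cv2.minAreaRect(w[:,:2].astype(np.float32));print(r,w.mean(0))
hsv=cv2.cvtColor(s['image'],cv2.COLOR_RGB2HSV)
blue=cv2.inRange(hsv,(105,120,40),(125,255,255))
for i,q,c,m in comps(blue,200):
    p=P[m&ok];t=p[abs(p[:,2]-np.percentile(p[:,2],95))<5];print('blue',q,np.percentile(p[:,2],95),cv2.minAreaRect(t[:,:2].astype(np.float32)))
E
```

```text
hub [ 475.7313527  -164.33015806   94.        ]
window [ 523.78830851 -166.23024645   78.        ]
red [ 506.32659294 -205.79029614   74.        ]
[ 189   16   86   55 1604] [232.   42.5] [554.6 152.2 100. ] [[522.0, 130.0, 98.0], [585.0, 175.0, 102.0]]
((552.9761962890625, 153.21646118164062), (14.804885864257812, 77.59075927734375), 56.85319900512695) [554.16052593 152.49167497 100.        ]
[422  78  13  39 129] [426.1  95.7] [721.6 118.7  39. ] [[719.0, 100.0, 36.0], [729.0, 136.0, 42.0]]
((706.3887939453125, 108.80754089355469), (30.81223487854004, 9.570534706115723), 88.24923706054688) [705.09527468 109.24307924 100.        ]
blue [  33    0  133   77 8852] 87.29675103572464 ((391.32275390625, 196.70697021484375), (73.12918090820312, 107.27003479003906), 81.44729614257812)
blue [ 208   13   80   86 2872] 61.59107162093702 ((555.3692626953125, 154.03343200683594), (74.48246765136719, 68.46669006347656), 89.99048614501953)
blue [201  40  23  52 661] 61.64409308482764 ((526.4501953125, 144.7626495361328), (21.2497615814209, 48.49886703491211), 0.03456646949052811)
```

```bash
python3 -m creep '[{"ty":-0.16,"tz":-0.09},{"ty":-0.16,"tz":-0.09},{"ty":-0.16,"tz":-0.09},{"ty":-0.16,"tz":-0.09},{"ty":-0.16,"tz":-0.09}]'; python3 -m creep '[{"ty":-0.11,"tz":-0.06},{"ty":-0.11,"tz":-0.06},{"ty":-0.11,"tz":-0.06},{"ty":-0.11,"tz":-0.06},{"ty":-0.11,"tz":-0.06}]'
python3 - <<'E'
from h import *
import pickle
st=env.read_state();s=env.snapshot('wrist');save(s,'wrist1');pickle.dump((st,s),open('wrist1.pkl','wb'))
print(st['ee_pos'],st['ee_rot'],st['clock'],st['q'])
s=env.snapshot('scene');save(s,'scene1');pickle.dump(s,open('scene1.pkl','wb'))
E
```

```text
[6.24735733e+02 1.47715227e-02 2.32465076e+02] [7.28302616e-05 1.57174576e+00 4.67262483e-05] 0.15 [-9.55140677e-02  4.94075270e-01  1.34595488e+00 -1.53314928e-05
  1.30251486e+00 -9.54933805e-02]$[0]: bad value
$[0]: bad value
```

View pics/wrist1.png

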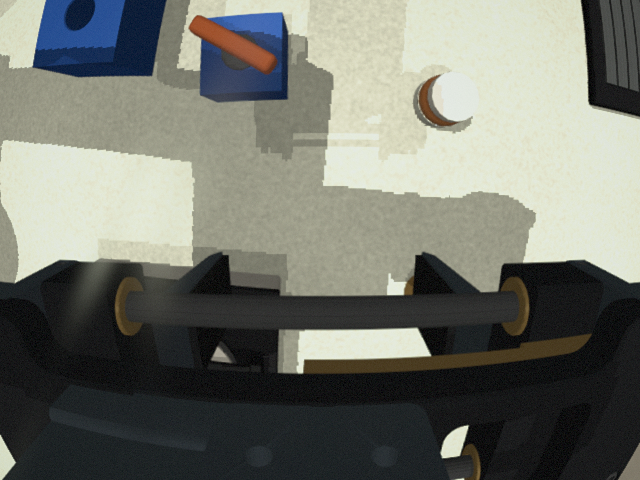

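View pics/scene1.png

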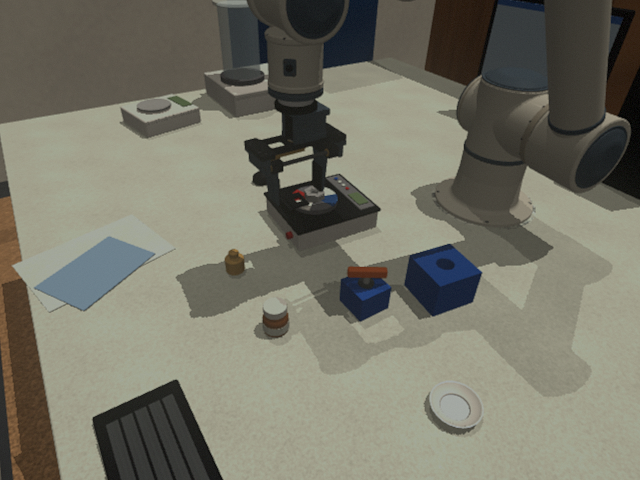

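The move was refused, so nothing moved and both views are unchanged. Every field is probably required in each row, so I'll write full rows.

```bash
python3 -m creep '[{"tx":0,"ty":-0.16,"tz":-0.09,"ax":0,"ay":0,"az":0,"jaw":1},{"tx":0,"ty":-0.16,"tz":-0.09,"ax":0,"ay":0,"az":0,"jaw":1},{"tx":0,"ty":-0.16,"tz":-0.09,"ax":0,"ay":0,"az":0,"jaw":1},{"tx":0,"ty":-0.16,"tz":-0.09,"ax":0,"ay":0,"az":0,"jaw":1},{"tx":0,"ty":-0.16,"tz":-0.09,"ax":0,"ay":0,"az":0,"jaw":1}]'
```

```text
clock: 0.67
ee_pos: [532.6, -163.4, 232.9]
ee_rot: [0.001, 1.572, -0.002]
ft_force: [1.1, -0.9, 0.2]
opening: 90.8
```

```bash
python3 -m creep '[{"tx":0,"ty":-0.11,"tz":-0.06,"ax":0,"ay":0,"az":0,"jaw":1},{"tx":0,"ty":-0.11,"tz":-0.06,"ax":0,"ay":0,"az":0,"jaw":1},{"tx":0,"ty":-0.11,"tz":-0.06,"ax":0,"ay":0,"az":0,"jaw":1},{"tx":0,"ty":-0.11,"tz":-0.06,"ax":0,"ay":0,"az":0,"jaw":1},{"tx":0,"ty":-0.11,"tz":-0.06,"ax":0,"ay":0,"az":0,"jaw":1}]'
python3 - <<'E'
from h import *
import pickle
st=env.read_state();s=env.snapshot('wrist');save(s,'wrist2');pickle.dump((st,s),open('wrist2.pkl','wb'))
print(st['ee_pos'],st['ee_rot'],st['clock'],st['q'],st['ft_force'])
E
```

```text
clock: 1.08
ee_pos: [474.0, -271.8, 232.9]
ee_rot: [0.003, 1.571, -0.003]
ft_force: [-0.4, 0.0, -0.2]
opening: 90.9
[ 474.00104547 -271.78468423  232.91939411] [ 0.00274625  1.57079185 -0.00287188] 1.0833 [-6.29877000e-01  3.83269596e-01  1.54051440e+00 -6.73141857e-05
  1.21775951e+00 -6.26277112e-01] [-0.37210445  0.03071074 -0.24580499]
```

View pics/wrist2.png

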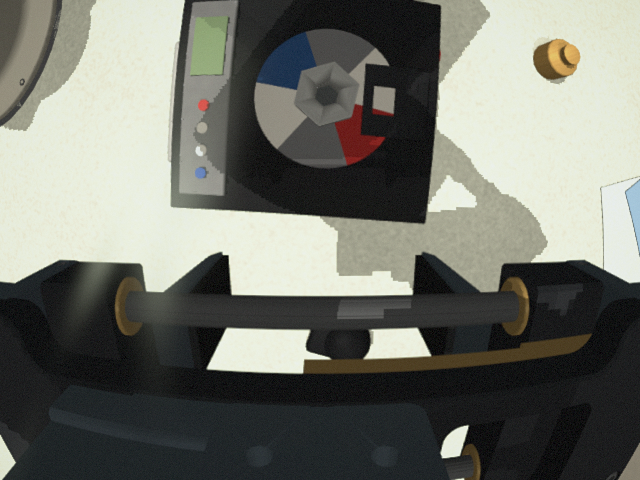

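Clean view of the tester: hub socket at about (327,95), window at (383,100), red sector around (362,138). I'll rectify it onto the known heights and measure.

```bash
cat >> h.py <<'E'
def ortho(T,s,z,cx,cy,half=80,ppm=4):
    n=int(2*half*ppm);i,j=np.mgrid[:n,:n]
    X=cx-half+j/ppm; Y=cy+half-i/ppm
    W=np.stack([X,Y,np.full_like(X,z),np.ones_like(X)],-1)@np.linalg.inv(T).T
    r=np.hypot(W[...,0],W[...,1]);th=np.arctan2(r,W[...,2])
    u=s['cx']+s['fx']*th*W[...,0]/r;v=s['cy']+s['fy']*th*W[...,1]/r
    return cv2.remap(s['image'],u.astype(np.float32),v.astype(np.float32),cv2.INTER_CUBIC)
E
python3 - <<'E'
from h import *
import pickle
st,s=pickle.load(open('wrist2.pkl','rb'));T=wpose(st,s)
P=wpts(T,s)
for z,n in((94,'o94'),(74,'o74')):
    o=ortho(T,s,z,476,-164,half=75,ppm=4);cv2.imwrite('pics/%s.png'%n,cv2.cvtColor(o,cv2.COLOR_RGB2BGR))
hub=(abs(P[...,2]-94)<5)&(np.hypot(P[...,0]-476,P[...,1]+164)<35)
v,u=np.nonzero(hub);w=wplane(T,s,u,v,94.)
hull=cv2.convexHull(w[:,:2].astype(np.float32));M=cv2.moments(hull);print('hub',M['m10']/M['m00'],M['m01']/M['m00'],M['m00'],'expect',46**2*0.866, np.median(P[hub],0))
hsv=cv2.cvtColor(s['image'],cv2.COLOR_RGB2HSV)
face=(abs(P[...,2]-74)<6)
for nm,m in(('red',cv2.inRange(hsv,(0,150,60),(8,255,255))|cv2.inRange(hsv,(172,150,60),(180,255,255))),('blue',cv2.inRange(hsv,(105,120,40),(125,255,255)))):
    for i,q,c,mm in comps(m,150):
        vv,uu=np.nonzero(mm);w=wplane(T,s,uu,vv,74.)
        print(nm,q,w.mean(0).round(1),P[mm].mean(0).round(1))
E
```

```text
hub 477.5349856243322 -162.42681996046375 1834.3393199737184 expect 1832.456 [ 477.38882879 -162.36301953   94.12222694]
red [ 335  105   50   60 1385] [ 502.4 -197.1   74. ] [ 502.2 -197.2   76. ]
blue [ 257   32   59   57 1903] [ 445.6 -132.1   74. ] [ 445.7 -132.3   74.7]
```

View pics/o94.png

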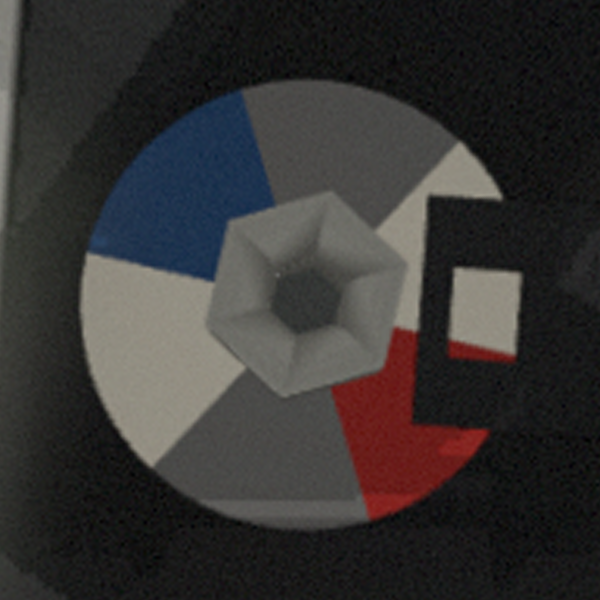

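View pics/o74.png

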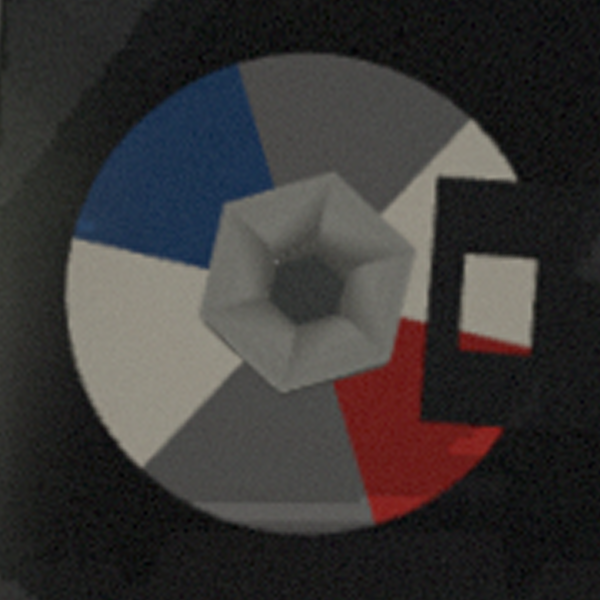

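Measured: hub (477.5, -162.4), area 1834 against 1832 mm² expected and z 94.1, so it checks. From the sector boundary lines, red's middle lies at about -43.6° and the window at about -3.5°, so the wheel reads about -0.70. Now back towards the key, with a closer look on the way.

```bash
python3 -m creep '[{"tx":0,"ty":0.20,"tz":0.04,"ax":0,"ay":0,"az":0,"jaw":1},{"tx":0,"ty":0.20,"tz":0.04,"ax":0,"ay":0,"az":0,"jaw":1},{"tx":0,"ty":0.20,"tz":0.04,"ax":0,"ay":0,"az":0,"jaw":1},{"tx":0,"ty":0.20,"tz":0.04,"ax":0,"ay":0,"az":0,"jaw":1},{"tx":0,"ty":0.20,"tz":0.04,"ax":0,"ay":0,"az":0,"jaw":1}]'; python3 -m creep '[{"tx":0,"ty":0.12,"tz":0.04,"ax":0,"ay":0,"az":0,"jaw":1},{"tx":0,"ty":0.12,"tz":0.04,"ax":0,"ay":0,"az":0,"jaw":1},{"tx":0,"ty":0.12,"tz":0.04,"ax":0,"ay":0,"az":0,"jaw":1},{"tx":0,"ty":0.12,"tz":0.04,"ax":0,"ay":0,"az":0,"jaw":1},{"tx":0,"ty":0.12,"tz":0.04,"ax":0,"ay":0,"az":0,"jaw":1}]'
cat > look.py <<'E'
from h import *
import pickle,sys
n=sys.argv[1]
st=env.read_state();s=env.snapshot('wrist');save(s,n);pickle.dump((st,s),open(n+'.pkl','wb'))
yaw=R.from_rotvec(st['ee_rot']).as_matrix()[:,2];print(st['ee_pos'].round(1),'yaw',np.degrees(np.arctan2(yaw[1],yaw[0])).round(2),st['clock'],st['q'].round(2),st['ft_force'].round(1),st['ft_torque'].round(2),st['opening'])
T=wpose(st,s);P=wpts(T,s);ok=s['z_map']>0
for i,q,c,m in comps(orange(s),300):
    vv,uu=np.nonzero(m);z=np.median(P[m&ok][:,2]);w=wplane(T,s,uu,vv,z);r=cv2.minAreaRect(w[:,:2].astype(np.float32));print('orange z',z,q,r,w.mean(0).round(1))
E
python3 look.py wrist3; python3 - <<'E'
from h import *
import pickle
st,s=pickle.load(open('wrist3.pkl','rb'));T=wpose(st,s)
o=ortho(T,s,100,553,153,half=60,ppm=5);cv2.imwrite('pics/o100.png',cv2.cvtColor(o,cv2.COLOR_RGB2BGR))
E
```

```text
clock: 1.55
ee_pos: [515.2, -66.2, 233.0]
ee_rot: [-0.001, 1.571, 0.002]
ft_force: [0.2, -1.3, -0.2]
opening: 91.0
clock: 1.97
ee_pos: [555.1, 53.7, 232.7]
ee_rot: [-0.004, 1.571, 0.005]
ft_force: [0.5, -0.1, -0.3]
opening: 91.0
[555.1  53.7 232.7] yaw 0.31 1.9667 [-0.01  0.4   1.51  0.    1.23 -0.02] [ 0.5 -0.1 -0.3] [-0.    0.01  0.02] 90.9791524016481
orange z 99.81596325124903 [ 274   72   92   66 1960] ((552.1439208984375, 153.82568359375), (15.671714782714844, 77.9183120727539), 56.68389129638672) [552.9 153.4  99.8]
```

View pics/o100.png

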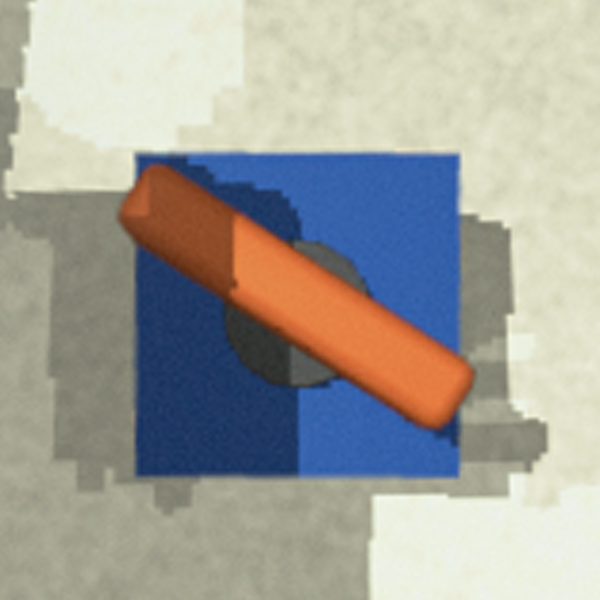

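View pics/wrist3.png

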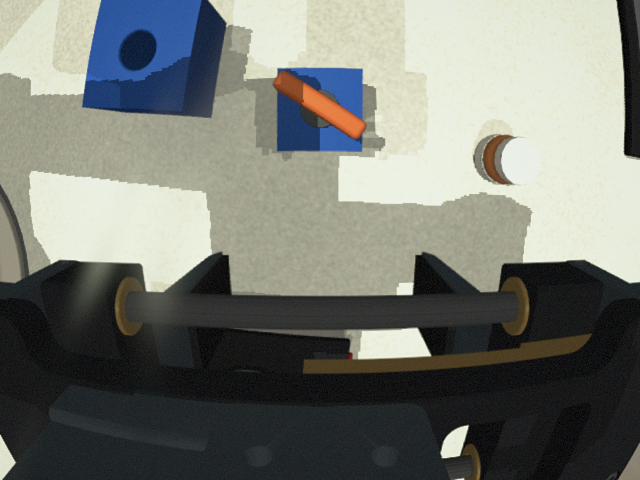

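Handle centre is (552.3, 153.7) with its axis at -33.2°. The stand top projects to a 74 mm square centred at (552.1, 154.2), so the two agree. I'll turn to yaw 56.7° over the key.

```bash
python3 -m creep '[{"tx":0,"ty":0.04,"tz":-0.001,"ax":-7,"ay":0,"az":0,"jaw":1},{"tx":0,"ty":0.08,"tz":-0.002,"ax":-14,"ay":0,"az":0,"jaw":1},{"tx":0.02,"ty":0.1,"tz":-0.003,"ax":-21,"ay":0,"az":0,"jaw":1},{"tx":0.03,"ty":0.1,"tz":-0.003,"ax":-28,"ay":0,"az":0,"jaw":1},{"tx":0.04,"ty":0.1,"tz":-0.003,"ax":-35,"ay":0,"az":0,"jaw":1}]'; python3 -m creep '[{"tx":0.01,"ty":0,"tz":0,"ax":-7,"ay":0,"az":0,"jaw":1},{"tx":0.02,"ty":0,"tz":0,"ax":-14,"ay":0,"az":0,"jaw":1},{"tx":0.03,"ty":0,"tz":0,"ax":-21.5,"ay":0,"az":0,"jaw":1},{"tx":0.03,"ty":0,"tz":0,"ax":-21.5,"ay":0,"az":0,"jaw":1},{"tx":0.03,"ty":0,"tz":0,"ax":-21.5,"ay":0,"az":0,"jaw":1}]'
python3 look.py wrist4
```

```text
clock: 2.43
ee_pos: [551.3, 150.5, 192.2]
ee_rot: [-0.484, 1.517, 0.484]
ft_force: [-0.8, -1.0, -0.1]
opening: 91.2
clock: 2.85
ee_pos: [551.6, 149.3, 162.8]
ee_rot: [-0.765, 1.433, 0.766]
ft_force: [-0.7, -0.1, -0.1]
opening: 91.7
[551.6 149.3 162.8] yaw 56.26 2.85 [ 0.16  0.5   1.56 -0.    1.08 -0.82] [-0.7 -0.1 -0.1] [ 0.08 -0.05 -0.03] 91.67913896209213
orange z 99.89382587007422 [ 318  191   25  105 2468] ((546.3838500976562, 158.0377197265625), (14.671607971191406, 64.94139099121094), 57.069618225097656) [546.  158.5  99.9]
```

View pics/wrist4.png

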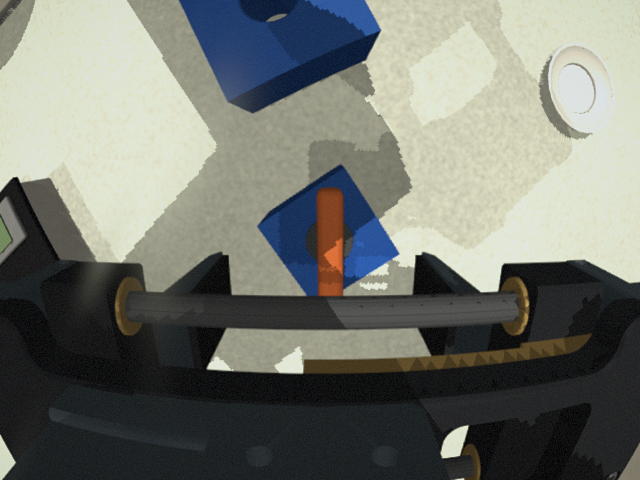

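Fingers straddle the handle, which is centred between the jaws (rows 190–300 at column 330). I'll correct by about 4 mm and descend.

```bash
python3 -m creep '[{"tx":0.02,"ty":0.002,"tz":0.004,"ax":-0.6,"ay":0,"az":0,"jaw":1},{"tx":0.045,"ty":0.002,"tz":0.004,"ax":-0.6,"ay":0,"az":0,"jaw":1},{"tx":0.065,"ty":0.002,"tz":0.004,"ax":-0.6,"ay":0,"az":0,"jaw":1},{"tx":0.072,"ty":0.002,"tz":0.004,"ax":-0.6,"ay":0,"az":0,"jaw":1},{"tx":0.072,"ty":0.002,"tz":0.004,"ax":-0.6,"ay":0,"az":0,"jaw":1}]'; python3 -m creep '[{"tx":0,"ty":0,"tz":0,"ax":0,"ay":0,"az":0,"jaw":-0.6},{"tx":0,"ty":0,"tz":0,"ax":0,"ay":0,"az":0,"jaw":-1},{"tx":0,"ty":0,"tz":0,"ax":0,"ay":0,"az":0,"jaw":-1},{"tx":0,"ty":0,"tz":0,"ax":0,"ay":0,"az":0,"jaw":-1},{"tx":0,"ty":0,"tz":0,"ax":0,"ay":0,"az":0,"jaw":-1}]' 50
python3 look.py wrist5
```

```text
clock: 3.32
ee_pos: [551.9, 154.1, 90.1]
ee_rot: [-0.774, 1.43, 0.775]
ft_force: [-1.1, -0.0, -0.1]
opening: 91.6
clock: 3.73
ee_pos: [552.9, 154.5, 91.6]
ee_rot: [-0.777, 1.427, 0.776]
ft_force: [-0.1, -0.1, -0.7]
opening: 60.8
[552.9 154.5  91.6] yaw 57.09 3.7333 [ 0.17  0.6   1.62  0.    0.92 -0.83] [-0.1 -0.1 -0.7] [ 0.08 -0.01  0.08] 60.82673284605238
orange z 99.76624047967378 [ 304  215   37   81 2857] ((532.9711303710938, 166.9964599609375), (14.586298942565918, 33.96593475341797), 56.447547912597656) [532.7 167.2  99.8]
orange z 99.87005080531443 [305 330  34  30 988] ((567.3065185546875, 144.53591918945312), (14.86076831817627, 15.103534698486328), 57.12356948852539) [567.2 144.7  99.9]
```

View pics/wrist5.png

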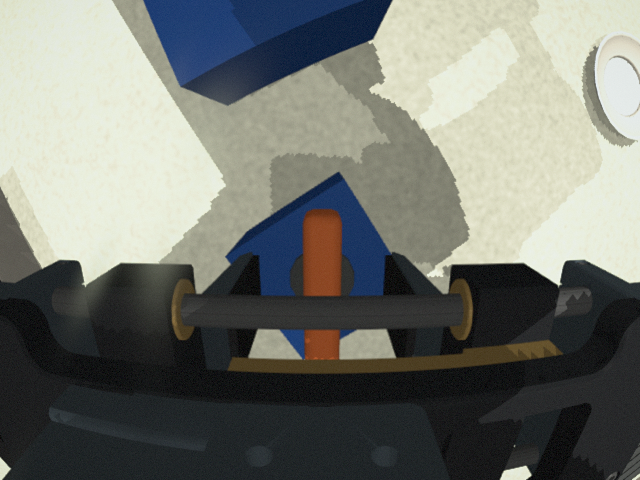

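The jaws are still closing (60.8 mm) and the handle sits midway between them, so I'll keep closing.

```bash
python3 -m creep '[{"tx":0,"ty":0,"tz":0,"ax":0,"ay":0,"az":0,"jaw":-1},{"tx":0,"ty":0,"tz":0,"ax":0,"ay":0,"az":0,"jaw":-1},{"tx":0,"ty":0,"tz":0,"ax":0,"ay":0,"az":0,"jaw":-1},{"tx":0,"ty":0,"tz":0,"ax":0,"ay":0,"az":0,"jaw":-1},{"tx":0,"ty":0,"tz":0,"ax":0,"ay":0,"az":0,"jaw":-1}]' 50;python3 -m creep '[{"tx":0,"ty":0,"tz":0,"ax":0,"ay":0,"az":0,"jaw":-1},{"tx":0,"ty":0,"tz":0,"ax":0,"ay":0,"az":0,"jaw":-1},{"tx":0,"ty":0,"tz":0,"ax":0,"ay":0,"az":0,"jaw":-1}]' 50
```

```text
clock: 4.2
ee_pos: [552.5, 154.4, 90.9]
ee_rot: [-0.777, 1.428, 0.777]
ft_force: [-0.4, -0.6, -0.1]
opening: 23.5
clock: 4.45
ee_pos: [552.6, 154.5, 90.9]
ee_rot: [-0.777, 1.428, 0.777]
ft_force: [-0.0, -0.4, -0.9]
opening: 15.8
```

Gripped at 15.8 mm. Lifting straight up.

```bash
python3 -m creep '[{"tx":-0.01,"ty":0,"tz":0,"ax":0,"ay":0,"az":0,"jaw":-1},{"tx":-0.03,"ty":0,"tz":0,"ax":0,"ay":0,"az":0,"jaw":-1},{"tx":-0.06,"ty":0,"tz":0,"ax":0,"ay":0,"az":0,"jaw":-1},{"tx":-0.09,"ty":0,"tz":0,"ax":0,"ay":0,"az":0,"jaw":-1},{"tx":-0.125,"ty":0,"tz":0,"ax":0,"ay":0,"az":0,"jaw":-1}]' 50;python3 -m creep '[{"tx":-0.005,"ty":0,"tz":0,"ax":0,"ay":0,"az":0,"jaw":-1},{"tx":-0.005,"ty":0,"tz":0,"ax":0,"ay":0,"az":0,"jaw":-1}]' 50
python3 look.py wrist6; python3 - <<'E'
from h import *
import pickle
for n in('scene','side'):
    s=env.snapshot(n);save(s,n+'6');pickle.dump(s,open(n+'6.pkl','wb'))
E
```

```text
clock: 4.87
ee_pos: [551.6, 154.3, 217.1]
ee_rot: [-0.776, 1.429, 0.777]
ft_force: [0.5, 0.3, -2.4]
opening: 15.4
clock: 5.03
ee_pos: [553.7, 154.7, 223.9]
ee_rot: [-0.778, 1.423, 0.775]
ft_force: [0.1, 0.2, -1.8]
opening: 15.5
[553.7 154.7 223.9] yaw 57.1 5.0333 [ 0.17  0.43  1.49 -0.    1.22 -0.83] [ 0.1  0.2 -1.8] [ 0.08 -0.05 -0.02] 15.508865865669462
orange z 232.6409152500532 [ 303  210   38   86 3039] ((532.692138671875, 167.7097930908203), (14.735067367553711, 35.785152435302734), 57.65817642211914) [532.5 167.9 232.6]
orange z 232.94190759066385 [305 330  34  29 931] ((567.4859619140625, 145.08607482910156), (14.629965782165527, 14.512676239013672), 57.027339935302734) [567.5 145.2 232.9]
```

View pics/wrist6.png

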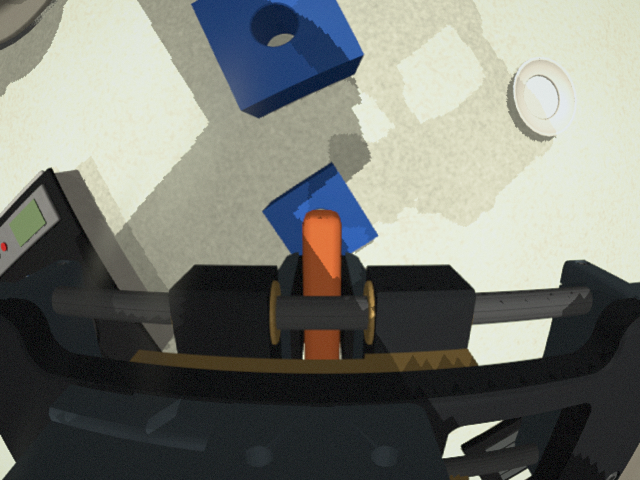

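View pics/side6.png

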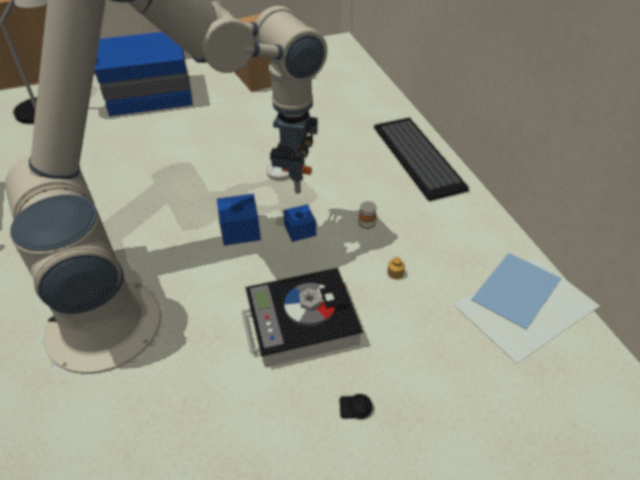

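View pics/scene6.png

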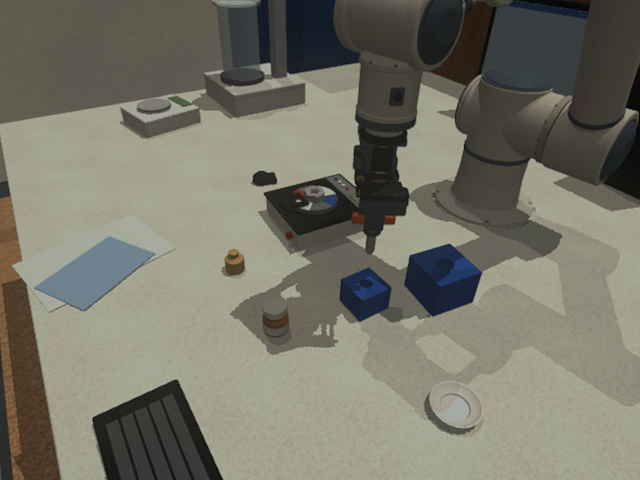

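Key is out and upright. In the side view the tip is at (298,190); the stands, weight, jar and mouse have not moved. Now over the socket, turning 10.7° clockwise to match the hex.

```bash
python3 -m creep '[{"tx":0,"ty":-0.010,"tz":-0.03,"ax":0,"ay":0,"az":0,"jaw":-1},{"tx":0,"ty":-0.023,"tz":-0.065,"ax":0,"ay":0,"az":0,"jaw":-1},{"tx":0,"ty":-0.036,"tz":-0.1,"ax":0,"ay":0,"az":0,"jaw":-1},{"tx":0,"ty":-0.048,"tz":-0.135,"ax":0,"ay":0,"az":0,"jaw":-1},{"tx":0,"ty":-0.06,"tz":-0.17,"ax":0,"ay":0,"az":0,"jaw":-1}]' 50;python3 -m creep '[{"tx":0,"ty":-0.012,"tz":-0.035,"ax":2,"ay":0,"az":0,"jaw":-1},{"tx":0,"ty":-0.024,"tz":-0.07,"ax":5,"ay":0,"az":0,"jaw":-1},{"tx":0,"ty":-0.036,"tz":-0.1,"ax":8,"ay":0,"az":0,"jaw":-1},{"tx":0,"ty":-0.045,"tz":-0.125,"ax":10.7,"ay":0,"az":0,"jaw":-1},{"tx":0,"ty":-0.049,"tz":-0.137,"ax":10.7,"ay":0,"az":0,"jaw":-1}]' 50; python3 -m creep '[{"tx":0.0,"ty":0,"tz":0,"ax":0,"ay":0,"az":0,"jaw":-1},{"tx":0.0,"ty":0,"tz":0,"ax":0,"ay":0,"az":0,"jaw":-1},{"tx":0.0,"ty":0,"tz":0,"ax":0,"ay":0,"az":0,"jaw":-1}]' 50
python3 look.py wrist7; python3 - <<'E'
from h import *
import pickle
for n in('scene','side'):
    s=env.snapshot(n);save(s,n+'7');pickle.dump(s,open(n+'7.pkl','wb'))
    c=(317,200) if n=='scene' else (311,280)
    im=s['image'][c[1]-70:c[1]+70,c[0]-90:c[0]+90]
    cv2.imwrite('pics/%s7z.png'%n,cv2.cvtColor(cv2.resize(im,None,fx=4,fy=4,interpolation=cv2.INTER_CUBIC),cv2.COLOR_RGB2BGR))
E
```

```text
clock: 5.6
ee_pos: [509.1, -22.2, 219.5]
ee_rot: [-0.776, 1.43, 0.779]
ft_force: [1.0, -0.3, -2.3]
opening: 15.4
clock: 6.02
ee_pos: [475.9, -165.0, 219.6]
ee_rot: [-0.628, 1.48, 0.63]
ft_force: [0.9, -0.1, -2.3]
opening: 15.8
clock: 6.27
ee_pos: [477.1, -161.5, 220.3]
ee_rot: [-0.633, 1.477, 0.635]
ft_force: [-0.2, 0.1, -2.4]
opening: 16.0
[ 477.1 -161.5  220.3] yaw 46.47 6.2667 [-0.45  0.34  1.65  0.    1.15 -1.26] [-0.2  0.1 -2.4] [ 0.02 -0.03  0.01] 15.999893748236142
orange z 229.27577154925208 [ 303  216   38   80 2848] ((459.8115234375, -145.7320556640625), (14.80340576171875, 33.263404846191406), 46.515316009521484) [ 459.7 -145.5  229.3]
orange z 229.26635147741663 [305 330  34  30 961] ((489.245849609375, -173.714599609375), (14.524827003479004, 15.09582805633545), 47.52845764160156) [ 489.1 -173.4  229.3]
```

View pics/wrist7.png

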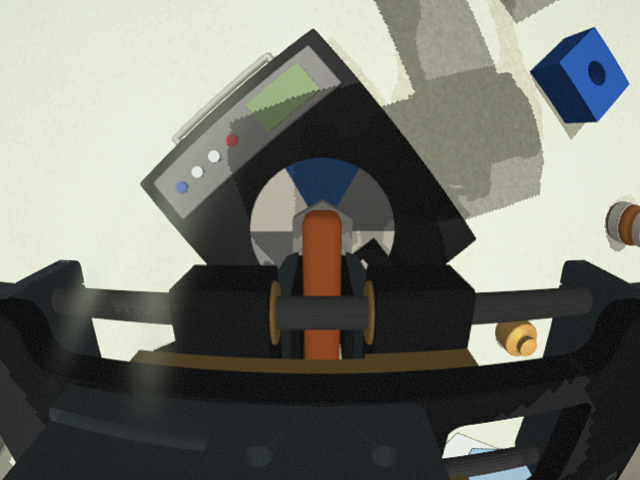

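View pics/side7z.png

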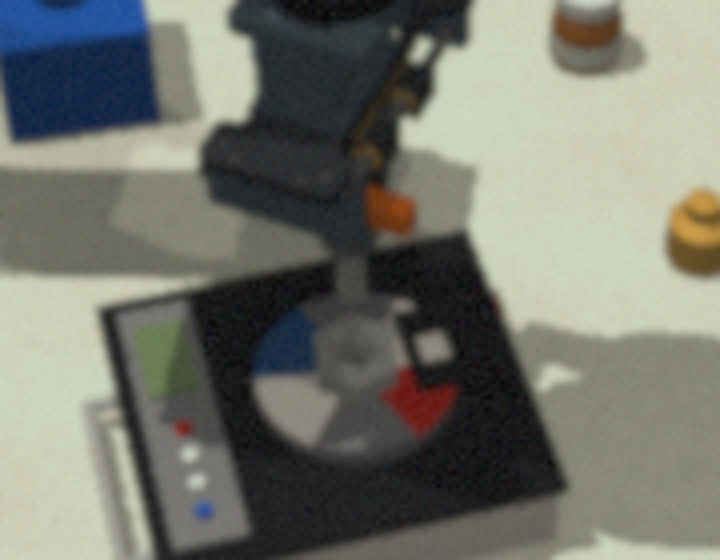

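View pics/scene7z.png

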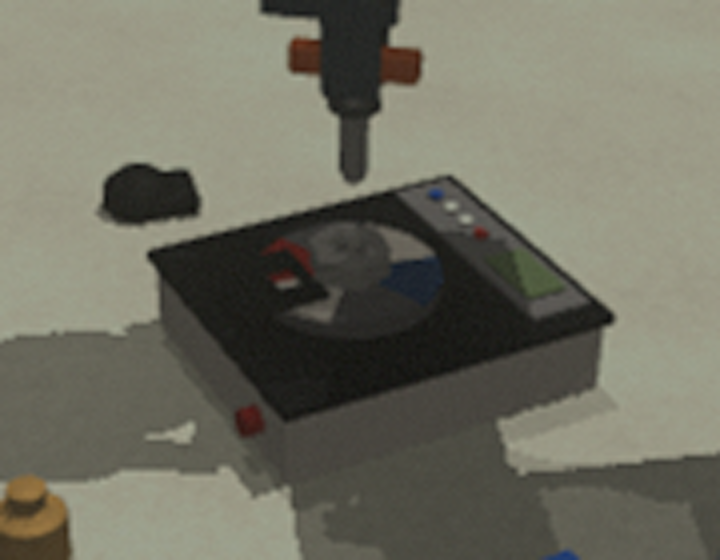

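```bash
python3 - <<'E'
from h import *
import pickle
S={n:pickle.load(open(n+'7.pkl','rb')) for n in('scene','side')}
px={'tip':{'scene':(227+352.5/4,130+183/4),'side':(221+351/4,210+300/4)},'socket':{'scene':(227+345/4,130+250/4),'side':(221+357/4,210+354/4)}}
for k in px:
    A=[];b=[]
    for n in S:
        o,d=ray(S[n],*px[k][n]);d/=np.linalg.norm(d);M=np.eye(3)-np.outer(d,d);A.append(M);b.append(M@o)
        print(k,n,onplane(S[n],*px[k][n],{'tip':139.5,'socket':90}[k]).round(1))
    p=np.linalg.lstsq(np.vstack(A),np.hstack(b),rcond=None)[0];print(k,'tri',p.round(1))
E
```

```text
tip scene [ 479.1 -153.7  139.5]
tip side [ 475.1 -165.3  139.5]
tip tri [ 475.5 -160.8  134.9]
socket scene [ 481.2 -157.3   90. ]
socket side [ 477.4 -164.6   90. ]
socket tri [ 478.2 -162.    86.7]
```

The tip triangulates within about 2 mm of the socket axis (475.5, -160.8 against 478.2, -162.0). The lead-in takes ±6 mm. I'll descend to just above the mouth with a small shift, then check.

```bash
python3 -m creep '[{"tx":0.015,"ty":-0.0015,"tz":0,"ax":0,"ay":0,"az":0,"jaw":-1},{"tx":0.03,"ty":-0.0015,"tz":0,"ax":0,"ay":0,"az":0,"jaw":-1},{"tx":0.038,"ty":-0.0015,"tz":0,"ax":0,"ay":0,"az":0,"jaw":-1},{"tx":0.038,"ty":-0.0015,"tz":0,"ax":0,"ay":0,"az":0,"jaw":-1},{"tx":0.038,"ty":-0.0015,"tz":0,"ax":0,"ay":0,"az":0,"jaw":-1}]' 55
python3 - <<'E'
from h import *
import pickle
for n in('scene','side'):
    s=env.snapshot(n);save(s,n+'8');pickle.dump(s,open(n+'8.pkl','wb'))
    c=(317,190) if n=='scene' else (311,285)
    im=s['image'][c[1]-50:c[1]+50,c[0]-60:c[0]+60]
    cv2.imwrite('pics/%s8z.png'%n,cv2.cvtColor(cv2.resize(im,None,fx=6,fy=6,interpolation=cv2.INTER_CUBIC),cv2.COLOR_RGB2BGR))
E
```

```text
clock: 6.83
ee_pos: [478.4, -163.1, 182.9]
ee_rot: [-0.633, 1.477, 0.634]
ft_force: [-0.3, -0.7, -1.9]
opening: 15.3
```

View pics/side8z.png

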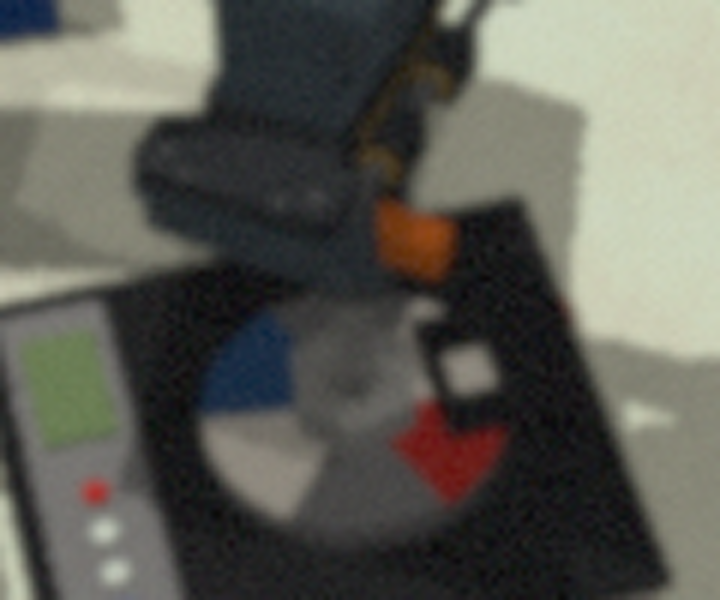

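View pics/scene8z.png

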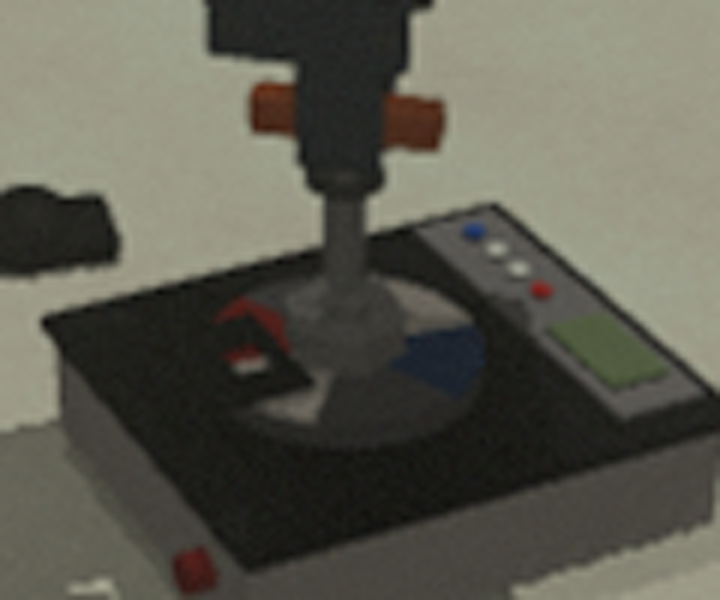

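Scene view: shank column 345 over a hub centred at about 347, so it's aligned. Entering gently.

```bash
python3 -m creep '[{"tx":0.005,"ty":0,"tz":0,"ax":0,"ay":0,"az":0,"jaw":-1},{"tx":0.009,"ty":0,"tz":0,"ax":0,"ay":0,"az":0,"jaw":-1},{"tx":0.012,"ty":0,"tz":0,"ax":0,"ay":0,"az":0,"jaw":-1},{"tx":0.014,"ty":0,"tz":0,"ax":0,"ay":0,"az":0,"jaw":-1},{"tx":0.014,"ty":0,"tz":0,"ax":0,"ay":0,"az":0,"jaw":-1}]' 55;  python3 -m creep '[{"tx":0.002,"ty":0,"tz":0,"ax":0,"ay":0,"az":0,"jaw":-1},{"tx":0.004,"ty":0,"tz":0,"ax":0,"ay":0,"az":0,"jaw":-1},{"tx":0.006,"ty":0,"tz":0,"ax":0,"ay":0,"az":0,"jaw":-1},{"tx":0.006,"ty":0,"tz":0,"ax":0,"ay":0,"az":0,"jaw":-1}]' 55
```

```text
clock: 7.35
ee_pos: [478.1, -163.5, 168.4]
ee_rot: [-0.632, 1.477, 0.633]
ft_force: [-0.5, -0.6, -2.5]
opening: 15.5
clock: 7.68
ee_pos: [478.1, -163.2, 162.5]
ee_rot: [-0.632, 1.477, 0.634]
ft_force: [-0.1, 3.4, -3.0]
opening: 15.5
```

```bash
python3 -m creep '[{"tx":0.002,"ty":0.0004,"tz":0.0004,"ax":0,"ay":0,"az":0,"jaw":-1},{"tx":0.004,"ty":0.0004,"tz":0.0004,"ax":0,"ay":0,"az":0,"jaw":-1},{"tx":0.0055,"ty":0.0004,"tz":0.0004,"ax":0,"ay":0,"az":0,"jaw":-1},{"tx":0.007,"ty":0.0004,"tz":0.0004,"ax":0,"ay":0,"az":0,"jaw":-1},{"tx":0.007,"ty":0.0004,"tz":0.0004,"ax":0,"ay":0,"az":0,"jaw":-1}]' 55;  python3 -m creep '[{"tx":0.001,"ty":0,"tz":0,"ax":0,"ay":0,"az":0,"jaw":-1},{"tx":0.0015,"ty":0,"tz":0,"ax":0,"ay":0,"az":0,"jaw":-1}]' 55
```

```text
clock: 8.1
ee_pos: [478.2, -162.9, 155.6]
ee_rot: [-0.633, 1.477, 0.633]
ft_force: [-0.9, 2.0, -4.2]
opening: 15.8
clock: 8.27
ee_pos: [478.5, -163.0, 154.7]
ee_rot: [-0.633, 1.476, 0.633]
ft_force: [-4.1, 6.1, 17.0]
opening: 15.8
```

Floor contact: Fz rose to 17 N at TCP 154.7, where 154.9 was expected. The key is fully home. I'll confirm in pictures before turning.

```bash
python3 -m creep '[{"tx":0,"ty":0.0006,"tz":0,"ax":0,"ay":0,"az":0,"jaw":-1},{"tx":0,"ty":0.0006,"tz":0,"ax":0,"ay":0,"az":0,"jaw":-1}]' 60; python3 look.py wrist9; python3 - <<'E'
from h import *
import pickle
for n in('scene',):
    s=env.snapshot(n);save(s,n+'9');pickle.dump(s,open(n+'9.pkl','wb'))
    c=(317,190) if n=='scene' else (311,285)
    im=s['image'][c[1]-50:c[1]+50,c[0]-60:c[0]+60]
    cv2.imwrite('pics/%s9z.png'%n,cv2.cvtColor(cv2.resize(im,None,fx=6,fy=6,interpolation=cv2.INTER_CUBIC),cv2.COLOR_RGB2BGR))
E
```

```text
clock: 8.43
ee_pos: [478.2, -162.8, 154.8]
ee_rot: [-0.634, 1.476, 0.632]
ft_force: [-1.0, 2.7, 5.4]
opening: 15.6
[ 478.2 -162.8  154.8] yaw 46.4 8.4333 [-0.45  0.43  1.73 -0.    0.98 -1.26] [-1.   2.7  5.4] [ 0.57  0.16 -0.02] 15.623630745355356
orange z 163.78022300755745 [ 304  216   37   80 2828] ((460.9725341796875, -146.9065399169922), (14.528341293334961, 33.334842681884766), 46.01463317871094) [ 460.7 -146.8  163.8]
orange z 163.79336231891756 [305 330  34  30 964] ((490.3746337890625, -174.98468017578125), (14.624070167541504, 15.034106254577637), 46.67534255981445) [ 490.1 -174.7  163.8]
```

View pics/scene9z.png

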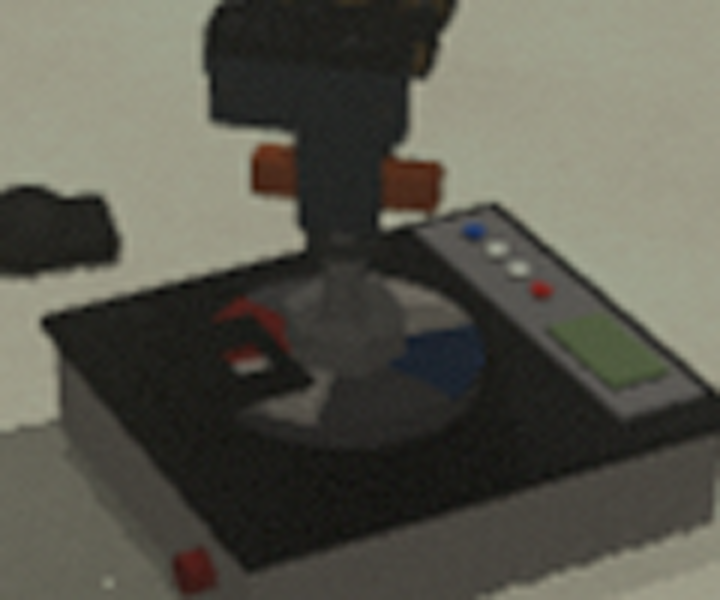

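View pics/wrist9.png

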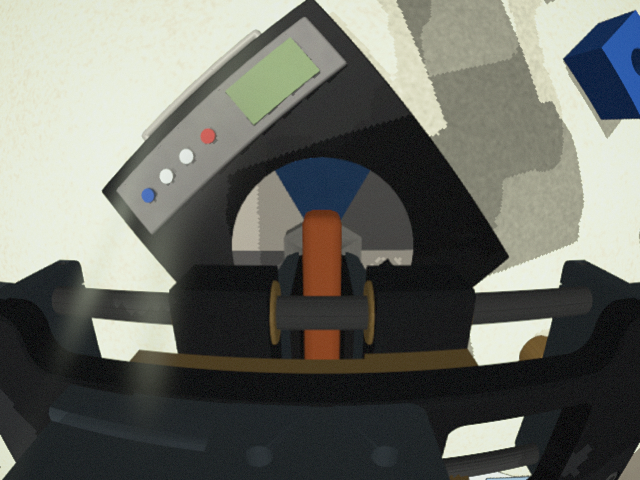

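Handle top at 163.8 puts the tip at 73.8, on the floor. The handle lies along the blue sector's midline, and the wheel is unmoved (window half red, half white). Turning counter-clockwise.

```bash
python3 -m creep '[{"tx":0,"ty":0,"tz":0,"ax":-5,"ay":0,"az":0,"jaw":-1},{"tx":0,"ty":0,"tz":0,"ax":-10,"ay":0,"az":0,"jaw":-1},{"tx":0,"ty":0,"tz":0,"ax":-15,"ay":0,"az":0,"jaw":-1},{"tx":0,"ty":0,"tz":0,"ax":-20,"ay":0,"az":0,"jaw":-1},{"tx":0,"ty":0,"tz":0,"ax":-20,"ay":0,"az":0,"jaw":-1}]' 60; python3 look.py wrist10
```

```text
clock: 8.95
ee_pos: [478.0, -162.4, 154.8]
ee_rot: [-0.905, 1.374, 0.905]
ft_force: [-2.1, 5.1, 7.3]
opening: 15.6
[ 478.  -162.4  154.8] yaw 66.74 8.95 [-0.45  0.43  1.73  0.    0.98 -1.61] [-2.1  5.1  7.3] [1.3  0.39 0.  ] 15.619581323430959
orange z 163.77625974950837 [ 304  216   37   80 2834] ((456.1656799316406, -153.4980926513672), (14.519715309143066, 33.309539794921875), 66.43640899658203) [ 455.9 -153.4  163.8]
orange z 163.77963020146967 [305 330  34  30 957] ((493.4538879394531, -169.5994415283203), (14.61376667022705, 14.998634338378906), 67.08051300048828) [ 493.1 -169.4  163.8]
```

View pics/wrist10.png

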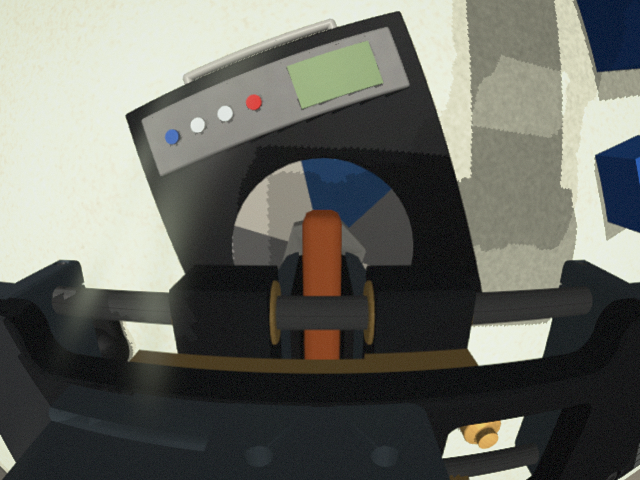

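Blue has shifted about 9° relative to the key: the play is taken up and the wheel is turning. Continuing.

```bash
python3 -m creep '[{"tx":0,"ty":0,"tz":0,"ax":-5,"ay":0,"az":0,"jaw":-1},{"tx":0,"ty":0,"tz":0,"ax":-10,"ay":0,"az":0,"jaw":-1},{"tx":0,"ty":0,"tz":0,"ax":-15,"ay":0,"az":0,"jaw":-1},{"tx":0,"ty":0,"tz":0,"ax":-20,"ay":0,"az":0,"jaw":-1},{"tx":0,"ty":0,"tz":0,"ax":-24,"ay":0,"az":0,"jaw":-1}]' 60; python3 -m creep '[{"tx":0,"ty":0,"tz":0,"ax":-3,"ay":0,"az":0,"jaw":-1},{"tx":0,"ty":0,"tz":0,"ax":-3,"ay":0,"az":0,"jaw":-1}]' 60; python3 look.py wrist11
python3 - <<'E'
from h import *
import pickle
for n in('scene','side'):
    s=env.snapshot(n);save(s,n+'11');pickle.dump(s,open(n+'11.pkl','wb'))
    c=(310,195) if n=='scene' else (311,300)
    im=s['image'][c[1]-40:c[1]+40,c[0]-50:c[0]+50]
    cv2.imwrite('pics/%s11z.png'%n,cv2.cvtColor(cv2.resize(im,None,fx=7,fy=7,interpolation=cv2.INTER_CUBIC),cv2.COLOR_RGB2BGR))
st,s=pickle.load(open('wrist11.pkl','rb'));T=wpose(st,s)
o=ortho(T,s,74,478,-162.5,half=70,ppm=4);cv2.imwrite('pics/o74_11.png',cv2.cvtColor(o,cv2.COLOR_RGB2BGR))
E
```

```text
clock: 9.42
ee_pos: [478.1, -162.4, 154.7]
ee_rot: [-1.218, 1.203, 1.217]
ft_force: [-1.2, 5.5, 7.2]
opening: 15.3
clock: 9.58
ee_pos: [478.1, -162.4, 154.8]
ee_rot: [-1.256, 1.178, 1.255]
ft_force: [-1.2, 5.9, 7.6]
opening: 15.8
[ 478.1 -162.4  154.8] yaw 93.61 9.5833 [-0.45  0.43  1.73  0.    0.98 -2.08] [-1.2  5.9  7.6] [ 1.38  0.37 -0.1 ] 15.778870990716895
orange z 163.71794192542015 [ 303  215   38   81 2885] ((454.1777648925781, -164.27975463867188), (33.69291305541992, 14.687999725341797), 3.751955032348633) [ 453.9 -164.3  163.7]
orange z 163.8005463511744 [305 330  34  29 956] ((494.6454772949219, -161.75962829589844), (14.482757568359375, 14.625975608825684), 3.619288682937622) [ 494.5 -161.7  163.8]
```

View pics/o74_11.png

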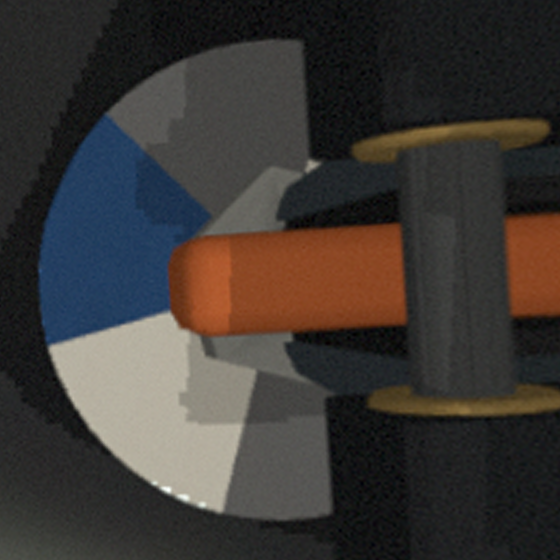

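View pics/scene11z.png

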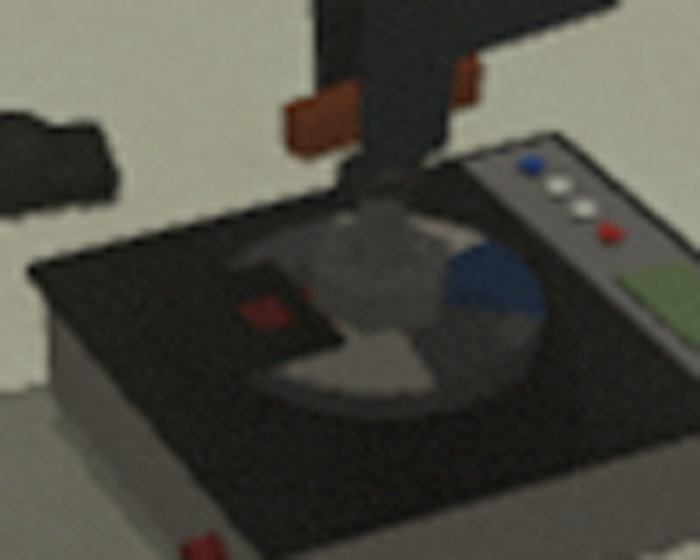

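View pics/side11z.png

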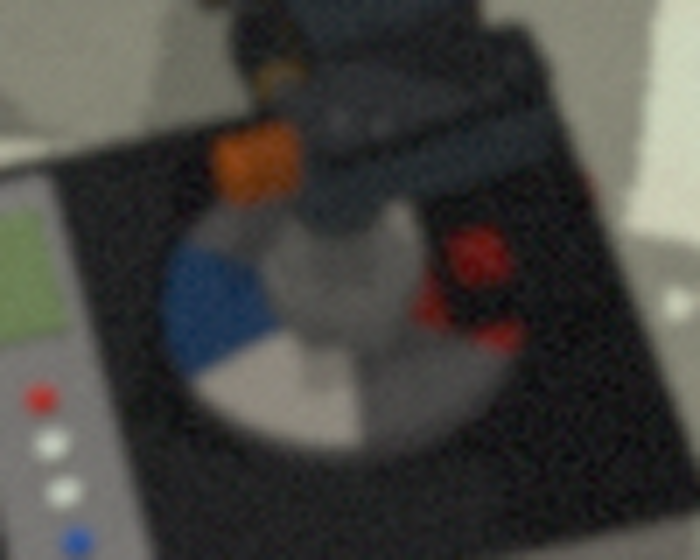

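```bash
cat > wheel.py <<'E'
from h import *
import pickle,sys
for n in sys.argv[1:]:
    st,s=pickle.load(open(n+'.pkl','rb'));T=wpose(st,s);c=np.array([478,-162.5])
    hsv=cv2.cvtColor(s['image'],cv2.COLOR_RGB2HSV);m=cv2.inRange(hsv,(105,100,30),(125,255,255))
    v,u=np.nonzero(m);w=wplane(T,s,u,v,74.)[:,:2]-c;r=np.hypot(*w.T);k=(r>50)&(r<58)
    a=np.degrees(np.arctan2(w[k,1],w[k,0]))%360;lo,hi=np.percentile(a,[.5,99.5]);print(n,'blue',lo.round(1),hi.round(1),'red mid',((lo+hi)/2-180).round(1))
E
python3 wheel.py wrist2 wrist9 wrist10 wrist11
```

```text
wrist2 blue 107.7 165.5 red mid -43.4
wrist9 blue 107.6 165.6 red mid -43.4
wrist10 blue 110.8 168.9 red mid -40.2
wrist11 blue 136.8 195.0 red mid -14.1
```

The key turns with about a 17° lead and drives the wheel steadily. Red's middle is at -14°, the window at -3.5°, so about 10.5° more.

```bash
python3 -m creep '[{"tx":0,"ty":0,"tz":0,"ax":-4,"ay":0,"az":0,"jaw":-1},{"tx":0,"ty":0,"tz":0,"ax":-8,"ay":0,"az":0,"jaw":-1},{"tx":0,"ty":0,"tz":0,"ax":-10.5,"ay":0,"az":0,"jaw":-1},{"tx":0,"ty":0,"tz":0,"ax":-10.5,"ay":0,"az":0,"jaw":-1}]' 60;  python3 look.py wrist12; python3 wheel.py wrist12
```

```text
clock: 10.07
ee_pos: [478.1, -162.4, 154.8]
ee_rot: [-1.388, 1.082, 1.388]
ft_force: [-1.7, 5.2, 8.7]
opening: 15.8
[ 478.1 -162.4  154.8] yaw 104.07 10.0667 [-0.45  0.43  1.73  0.    0.98 -2.26] [-1.7  5.2  8.7] [ 1.48  0.33 -0.11] 15.751091049227696
orange z 163.67927446706344 [ 303  215   38   81 2901] ((454.835693359375, -168.5523681640625), (33.67842483520508, 14.737256050109863), 14.075472831726074) [ 454.5 -168.6  163.7]
orange z 163.77357968863396 [305 330  34  30 961] ((494.3815612792969, -158.655517578125), (15.081271171569824, 14.520682334899902), 15.137072563171387) [ 494.  -158.7  163.8]
wrist12 blue 147.2 205.3 red mid -3.7
```

Red's middle is at -3.7° and the window at -3.5°. I'll turn the key back 14° inside its play to free it and check that the wheel stays.

```bash
python3 -m creep '[{"tx":-0.0005,"ty":0,"tz":0,"ax":5,"ay":0,"az":0,"jaw":-1},{"tx":-0.001,"ty":0,"tz":0,"ax":10,"ay":0,"az":0,"jaw":-1},{"tx":-0.001,"ty":0,"tz":0,"ax":14,"ay":0,"az":0,"jaw":-1},{"tx":-0.001,"ty":0,"tz":0,"ax":14,"ay":0,"az":0,"jaw":-1}]' 60;  python3 look.py wrist13; python3 wheel.py wrist13
```

```text
clock: 10.45
ee_pos: [478.2, -162.7, 155.4]
ee_rot: [-1.206, 1.212, 1.205]
ft_force: [1.0, 1.8, -2.0]
opening: 15.5
[ 478.2 -162.7  155.4] yaw 89.69 10.45 [-0.45  0.43  1.73  0.    0.98 -2.01] [ 1.   1.8 -2. ] [ 0.59 -0.17  0.02] 15.541649173910253
orange z 164.34545842697838 [ 303  215   38   81 2868] ((454.1925048828125, -162.97964477539062), (14.659035682678223, 33.687469482421875), 89.75403594970703) [ 453.9 -163.   164.3]
orange z 164.44023285425683 [305 330  34  30 959] ((494.9590148925781, -163.23887634277344), (15.078458786010742, 14.502381324768066), 0.7495862245559692) [ 494.6 -163.1  164.4]
wrist13 blue 147.1 205.4 red mid -3.8
```

Wheel unchanged (-3.8°) and the forces are slack. Drawing the key straight up.

```bash
python3 -m creep '[{"tx":-0.004,"ty":0,"tz":0,"ax":0,"ay":0,"az":0,"jaw":-1},{"tx":-0.010,"ty":0,"tz":0,"ax":0,"ay":0,"az":0,"jaw":-1},{"tx":-0.018,"ty":0,"tz":0,"ax":0,"ay":0,"az":0,"jaw":-1},{"tx":-0.03,"ty":0,"tz":0,"ax":0,"ay":0,"az":0,"jaw":-1},{"tx":-0.06,"ty":0,"tz":0,"ax":0,"ay":0,"az":0,"jaw":-1}]' 60;  python3 look.py wrist14; python3 wheel.py wrist14
```

```text
clock: 10.92
ee_pos: [476.6, -162.1, 214.4]
ee_rot: [-1.206, 1.211, 1.212]
ft_force: [0.1, -0.2, -1.6]
opening: 15.4
[ 476.6 -162.1  214.4] yaw 89.96 10.9167 [-0.45  0.35  1.66 -0.    1.14 -2.02] [ 0.1 -0.2 -1.6] [ 0.16 -0.05  0.02] 15.382856038967459
orange z 223.4879702233251 [ 303  215   38   81 2878] ((452.5920715332031, -162.46885681152344), (33.64149856567383, 14.657805442810059), 0.08378685265779495) [ 452.3 -162.5  223.5]
orange z 223.35492932254158 [305 330  34  29 970] ((493.16094970703125, -162.52969360351562), (14.738875389099121, 14.448891639709473), 89.89945220947266) [ 493.  -162.5  223.4]
wrist14 blue 147.3 205.4 red mid -3.6
```

Wheel still reads -3.6° with the key out. Now to the stand at (552.3, 154.2).

```bash
python3 -m creep '[{"tx":0,"ty":-0.008,"tz":0.033,"ax":0,"ay":0,"az":0,"jaw":-1},{"tx":0,"ty":-0.016,"tz":0.067,"ax":0,"ay":0,"az":0,"jaw":-1},{"tx":0,"ty":-0.024,"tz":0.1,"ax":0,"ay":0,"az":0,"jaw":-1},{"tx":0,"ty":-0.032,"tz":0.135,"ax":0,"ay":0,"az":0,"jaw":-1},{"tx":0,"ty":-0.04,"tz":0.17,"ax":0,"ay":0,"az":0,"jaw":-1}]' 60;  python3 -m creep '[{"tx":0,"ty":-0.008,"tz":0.035,"ax":0,"ay":0,"az":0,"jaw":-1},{"tx":0,"ty":-0.016,"tz":0.07,"ax":0,"ay":0,"az":0,"jaw":-1},{"tx":0,"ty":-0.024,"tz":0.105,"ax":0,"ay":0,"az":0,"jaw":-1},{"tx":0,"ty":-0.031,"tz":0.135,"ax":0,"ay":0,"az":0,"jaw":-1},{"tx":0,"ty":-0.035,"tz":0.147,"ax":0,"ay":0,"az":0,"jaw":-1}]' 60; python3 -m creep '[{"tx":0.02,"ty":0,"tz":0,"ax":0,"ay":0,"az":0,"jaw":-1},{"tx":0.035,"ty":0,"tz":0,"ax":0,"ay":0,"az":0,"jaw":-1},{"tx":0.035,"ty":0,"tz":0,"ax":0,"ay":0,"az":0,"jaw":-1},{"tx":0.035,"ty":0,"tz":0,"ax":0,"ay":0,"az":0,"jaw":-1}]' 60
python3 look.py wrist15; python3 - <<'E'
from h import *
import pickle
for n in('scene','side'):
    s=env.snapshot(n);save(s,n+'15');pickle.dump(s,open(n+'15.pkl','wb'))
    c=(367,265) if n=='scene' else (299,200)
    im=s['image'][c[1]-50:c[1]+50,c[0]-60:c[0]+60]
    cv2.imwrite('pics/%s15z.png'%n,cv2.cvtColor(cv2.resize(im,None,fx=6,fy=6,interpolation=cv2.INTER_CUBIC),cv2.COLOR_RGB2BGR))
E
```

```text
clock: 11.38
ee_pos: [518.6, 8.8, 216.4]
ee_rot: [-1.209, 1.209, 1.207]
ft_force: [0.2, 0.3, -2.5]
opening: 15.6
clock: 11.8
ee_pos: [554.1, 157.9, 216.3]
ee_rot: [-1.21, 1.207, 1.21]
ft_force: [-1.6, 0.1, -2.5]
opening: 15.7
clock: 12.13
ee_pos: [553.3, 153.9, 180.7]
ee_rot: [-1.208, 1.211, 1.209]
ft_force: [-0.1, 0.2, -2.0]
opening: 15.8
[553.3 153.9 180.7] yaw 89.92 12.1333 [ 0.17  0.48  1.54 -0.    1.13 -1.4 ] [-0.1  0.2 -2. ] [ 0.12 -0.01  0.01] 15.763544247835704
orange z 189.59732334550233 [ 303  215   38   81 2860] ((529.3330688476562, 153.537841796875), (33.68614196777344, 14.641764640808105), 0.0346054770052433) [529.1 153.5 189.6]
orange z 189.6398567629566 [305 330  34  30 966] ((570.14208984375, 153.43894958496094), (14.750417709350586, 14.988543510437012), 89.9100570678711) [569.8 153.5 189.6]
```

View pics/side15z.png

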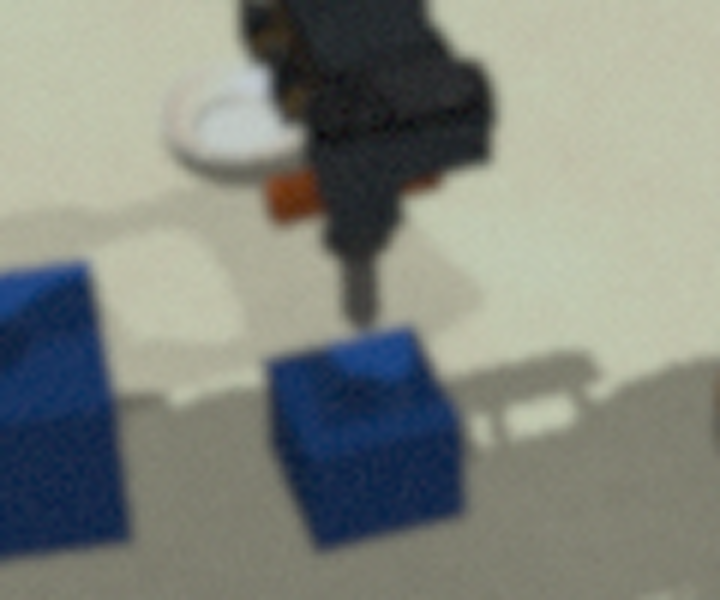

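View pics/scene15z.png

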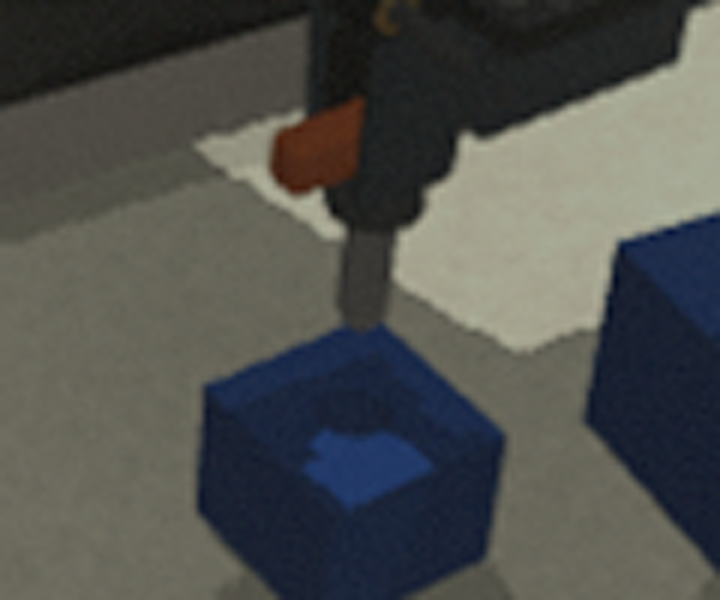

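View pics/wrist15.png

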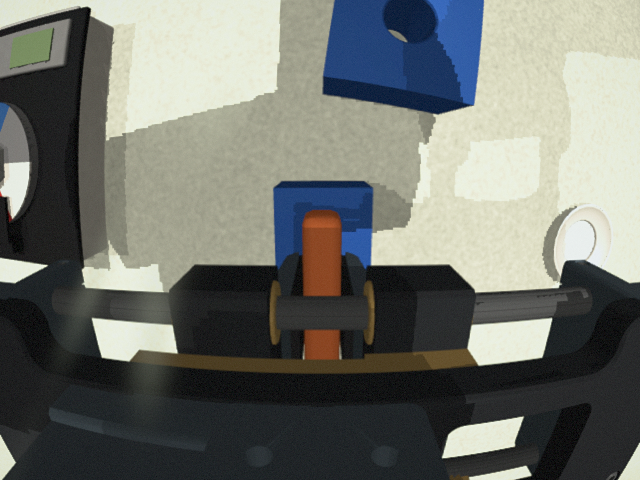

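Key axis is at (552.2, 153.5) over the hole at (552.1, 154.2). In the scene view the shank at column 365 stands above the hole at about (355,408). Lowering.

```bash
python3 -m creep '[{"tx":0.02,"ty":0,"tz":0.0006,"ax":0,"ay":0,"az":0,"jaw":-1},{"tx":0.033,"ty":0,"tz":0.0006,"ax":0,"ay":0,"az":0,"jaw":-1},{"tx":0.042,"ty":0,"tz":0.0006,"ax":0,"ay":0,"az":0,"jaw":-1},{"tx":0.05,"ty":0,"tz":0.0006,"ax":0,"ay":0,"az":0,"jaw":-1},{"tx":0.05,"ty":0,"tz":0.0006,"ax":0,"ay":0,"az":0,"jaw":-1}]' 60
```

```text
clock: 12.7
ee_pos: [553.2, 154.7, 129.6]
ee_rot: [-1.207, 1.211, 1.209]
ft_force: [-0.9, 0.0, -1.5]
opening: 15.8
```

Tip at about z 49, in the hole with no contact. Continuing.

```bash
python3 -m creep '[{"tx":0.015,"ty":0,"tz":0,"ax":0,"ay":0,"az":0,"jaw":-1},{"tx":0.026,"ty":0,"tz":0,"ax":0,"ay":0,"az":0,"jaw":-1},{"tx":0.034,"ty":0,"tz":0,"ax":0,"ay":0,"az":0,"jaw":-1},{"tx":0.036,"ty":0,"tz":0,"ax":0,"ay":0,"az":0,"jaw":-1},{"tx":0.036,"ty":0,"tz":0,"ax":0,"ay":0,"az":0,"jaw":-1}]' 60;  python3 -m creep '[{"tx":0.001,"ty":0,"tz":0,"ax":0,"ay":0,"az":0,"jaw":-1},{"tx":0.0025,"ty":0,"tz":0,"ax":0,"ay":0,"az":0,"jaw":-1},{"tx":0.0025,"ty":0,"tz":0,"ax":0,"ay":0,"az":0,"jaw":-1}]' 20
```

```text
clock: 13.12
ee_pos: [553.2, 154.8, 94.0]
ee_rot: [-1.208, 1.211, 1.209]
ft_force: [-0.4, -0.0, -2.0]
opening: 15.7
clock: 13.37
ee_pos: [553.7, 154.9, 92.1]
ee_rot: [-1.208, 1.21, 1.208]
ft_force: [-0.4, 1.1, -2.9]
opening: 15.9
```

```bash
python3 -m creep '[{"tx":0.0006,"ty":0,"tz":0,"ax":0,"ay":0,"az":0,"jaw":-1},{"tx":0.0012,"ty":0,"tz":0,"ax":0,"ay":0,"az":0,"jaw":-1},{"tx":0.0012,"ty":0,"tz":0,"ax":0,"ay":0,"az":0,"jaw":-1}]' 20; python3 look.py wrist16
```

```text
clock: 13.62
ee_pos: [553.6, 154.9, 90.9]
ee_rot: [-1.208, 1.21, 1.208]
ft_force: [0.6, 1.6, -0.6]
opening: 16.2
[553.6 154.9  90.9] yaw 89.9 13.6167 [ 0.17  0.6   1.62  0.    0.92 -1.4 ] [ 0.6  1.6 -0.6] [ 0.1  -0.11  0.03] 16.16194356754822
orange z 99.781135772896 [ 303  215   38   81 2875] ((529.6561279296875, 154.56613159179688), (14.653361320495605, 33.690311431884766), 89.97508239746094) [529.3 154.6  99.8]
orange z 99.88295206741871 [305 330  34  30 969] ((570.4447631835938, 154.43898010253906), (14.989025115966797, 14.755029678344727), 0.13520795106887817) [570.1 154.5  99.9]
```

Handle top is at 99.8, the same as at the start, and the weight has transferred. Releasing.

```bash
python3 -m creep '[{"tx":0,"ty":0,"tz":0,"ax":0,"ay":0,"az":0,"jaw":-0.5},{"tx":0,"ty":0,"tz":0,"ax":0,"ay":0,"az":0,"jaw":-0.4},{"tx":0,"ty":0,"tz":0,"ax":0,"ay":0,"az":0,"jaw":-0.2},{"tx":0,"ty":0,"tz":0,"ax":0,"ay":0,"az":0,"jaw":0},{"tx":0,"ty":0,"tz":0,"ax":0,"ay":0,"az":0,"jaw":0.2}]';  python3 -m creep '[{"tx":0,"ty":0,"tz":0,"ax":0,"ay":0,"az":0,"jaw":0.5},{"tx":0,"ty":0,"tz":0,"ax":0,"ay":0,"az":0,"jaw":0.5},{"tx":0,"ty":0,"tz":0,"ax":0,"ay":0,"az":0,"jaw":0.5},{"tx":0,"ty":0,"tz":0,"ax":0,"ay":0,"az":0,"jaw":0.5},{"tx":0,"ty":0,"tz":0,"ax":0,"ay":0,"az":0,"jaw":0.5}]'; python3 look.py wrist17
```

```text
clock: 14.08
ee_pos: [553.5, 154.9, 90.7]
ee_rot: [-1.208, 1.21, 1.208]
ft_force: [-0.0, 0.2, -0.6]
opening: 44.8
clock: 14.5
ee_pos: [553.5, 154.9, 90.7]
ee_rot: [-1.208, 1.21, 1.208]
ft_force: [-0.2, 0.5, 0.3]
opening: 68.5
[553.5 154.9  90.7] yaw 89.9 14.5 [ 0.17  0.6   1.62  0.    0.92 -1.4 ] [-0.2  0.5  0.3] [ 0.13 -0.05  0.04] 68.51110317042324
orange z 99.79336432301092 [ 303  215   38   81 2872] ((529.4976196289062, 154.55972290039062), (33.674434661865234, 14.733696937561035), 0.42353901267051697) [529.2 154.6  99.8]
orange z 99.87521512478395 [305 330  34  30 956] ((570.21533203125, 154.48167419433594), (15.120448112487793, 14.39239501953125), 0.9631022214889526) [569.9 154.6  99.9]
```

View pics/wrist17.png

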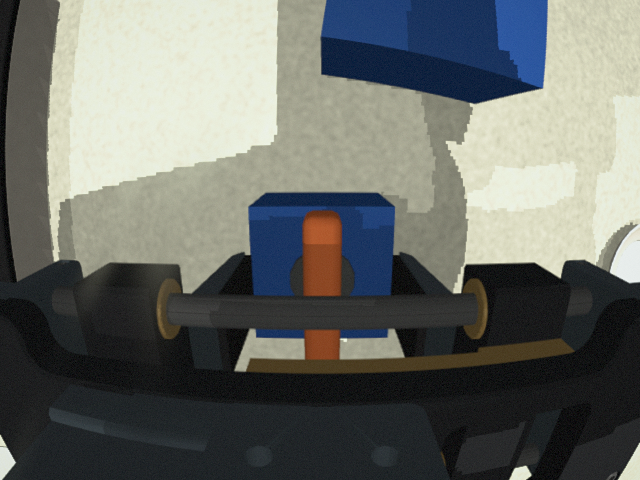

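The key stands on its own, handle level at 99.8 and clear of both fingers. Retreating straight up, then backing off so I can look at everything.

```bash
python3 -m creep '[{"tx":-0.015,"ty":0,"tz":0,"ax":0,"ay":0,"az":0,"jaw":0.5},{"tx":-0.04,"ty":0,"tz":0,"ax":0,"ay":0,"az":0,"jaw":0.5},{"tx":-0.07,"ty":0,"tz":0,"ax":0,"ay":0,"az":0,"jaw":0.5},{"tx":-0.1,"ty":0,"tz":0,"ax":0,"ay":0,"az":0,"jaw":0.5},{"tx":-0.14,"ty":0,"tz":0,"ax":0,"ay":0,"az":0,"jaw":0.5}]';  python3 -m creep '[{"tx":-0.02,"ty":-0.03,"tz":0,"ax":0,"ay":0,"az":0,"jaw":0.5},{"tx":-0.03,"ty":-0.06,"tz":-0.02,"ax":0,"ay":0,"az":0,"jaw":0.5},{"tx":-0.03,"ty":-0.09,"tz":-0.03,"ax":0,"ay":0,"az":0,"jaw":0.5},{"tx":-0.03,"ty":-0.11,"tz":-0.04,"ax":0,"ay":0,"az":0,"jaw":0.5},{"tx":-0.03,"ty":-0.11,"tz":-0.04,"ax":0,"ay":0,"az":0,"jaw":0.5}]'; python3 look.py wrist18; python3 - <<'E'
from h import *
import pickle
for n in('scene','side'):
    s=env.snapshot(n);save(s,n+'18');pickle.dump(s,open(n+'18.pkl','wb'))
s=pickle.load(open('side18.pkl','rb'))
im=s['image'][160:360,210:410]
cv2.imwrite('pics/side18z.png',cv2.cvtColor(cv2.resize(im,None,fx=3,fy=3,interpolation=cv2.INTER_CUBIC),cv2.COLOR_RGB2BGR))
E
```

```text
clock: 14.97
ee_pos: [552.4, 154.7, 230.7]
ee_rot: [-1.207, 1.213, 1.21]
ft_force: [0.4, -0.2, -1.2]
opening: 68.4
clock: 15.38
ee_pos: [666.7, 112.6, 260.3]
ee_rot: [-1.208, 1.21, 1.205]
ft_force: [-0.8, 0.1, -0.8]
opening: 68.8
[666.7 112.6 260.3] yaw 89.79 15.3833 [ 0.08  0.55  1.17 -0.    1.42 -1.49] [-0.8  0.1 -0.8] [ 0.11  0.02 -0.02] 68.81972408923835
orange z 99.90011403299698 [ 362   50   19   90 1597] ((553.525634765625, 153.7635498046875), (15.231590270996094, 77.48468780517578), 89.74541473388672) [554.3 154.   99.9]
```

View pics/wrist18.png

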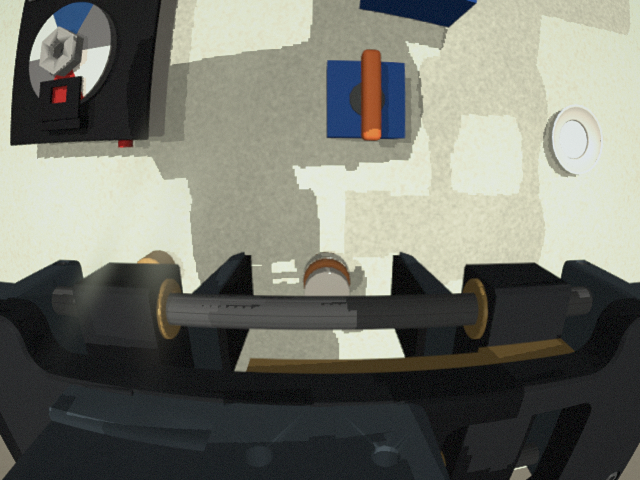

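View pics/scene18.png

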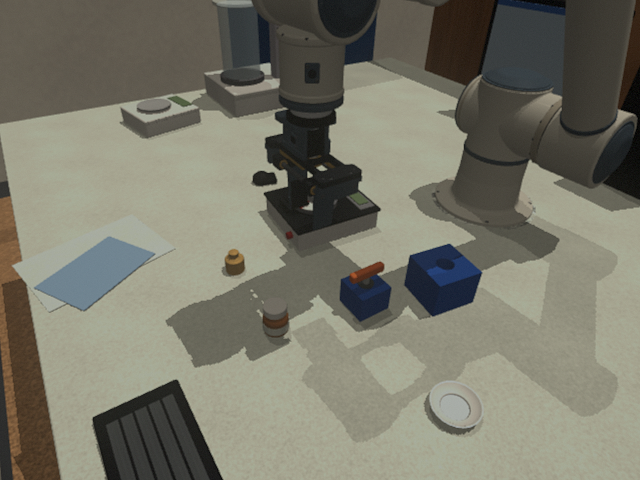

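View pics/side18z.png

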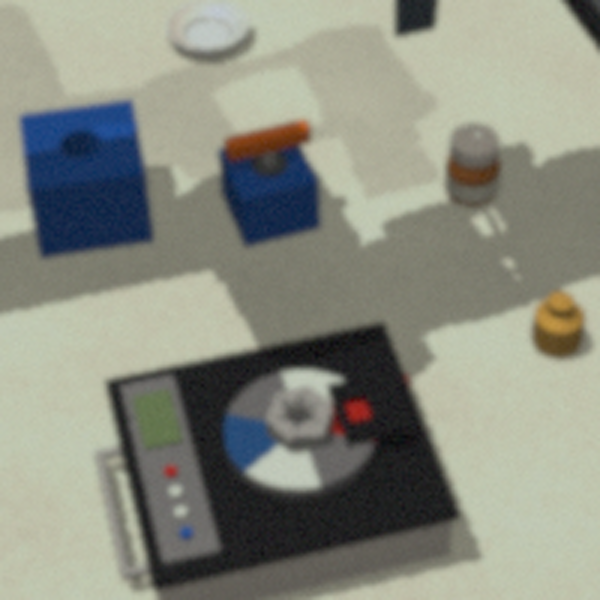

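Red alone fills the window: wrist (60,95), side crop (357,411). The key stands upright in the small stand with its top at 99.9 mm. Mouse, jar, weight and dish are at the same pixels in the scene view as at the start. Handing in.

```bash
python3 wheel.py wrist18; python3 - <<'E'
from h import *
st=env.read_state();print(st['clock'],st['ft_force'].round(1),np.abs(st['qvel']).max())
print(env.finish_job())
E
```

```text
wrist18 blue 147.8 205.3 red mid -3.5
15.5333 [-1.1  0.3 -0.6] 0.015719007472873706
the job is handed in; nothing more can be done
None
```

The job is done and handed in at 15.5 s; no verdict came back.

- **What I did:** I took the key from the small stand and pushed it into the socket until it met the floor (17 N at the expected depth). Only then did I turn the wheel about 40° counter-clockwise. I backed the key off inside its play, drew it out, and put it back upright in the stand.
- **Last checks:**
  - **Wheel:** red's middle is at -3.5° and the window at about -3.5°, with only red showing in the window in the wrist and side views.
  - **Key:** the handle top is at 99.9 mm against 99.8 mm at the start, so the collar is down on the stand.
  - **Loose things:** the mouse, jar, weight and dish look unmoved in the scene view. I compared those by eye and did not measure them.
  - **Robot:** the gripper is clear of everything.
- **What disagreed:**
  - The play in turning came out at about 17°, where about 10° was stated. The wheel still followed the key steadily.
  - Triangulated heights from the scene and side cameras read 3–5 mm low, so I took heights from the wrist camera and arm pose instead.
  - My first two move calls were refused because the rows were incomplete, and nothing moved.

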